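Lift the hot lid off the clip warmer with the lid lifter

TASK

The warming pot's lid is too hot for the gripper: take the lid lifter out of its stand, hook it under the loop handle at the lid's balance point (the lid is heavier on one side, so feel for that point with small trial lifts) and raise the lid clear of the pot without letting it tip more than about 8 degrees. Set the lid down gently and fully home on the low ring-shaped lid rest, unhook, and stand the lifter back in the pocket of its stand. Do not touch the lid with the gripper, do not press or pull hard on it, and leave the other things on the table alone.

Things in the scene. Friction and masses are not known exactly. Their poses are not given: they have to be found in the camera images.
- lid_bar (a point): Middle of the straight round bar of the lid's loop handle, on its axis. The bar is 8 mm thick, runs along y, is straight for 50 mm either side of this point, with 22 mm of free height under it (the lid's top is 26 mm below this point). z up. The lid's balance point lies under the bar, up to 36 mm from this point towards either end; it differs every time and cannot be seen.
- lid: Loose steel lid, 0.45 to 0.6 kg, flange 160 mm wide and 6 mm thick, loop handle on top. Under the flange a spigot 132 mm wide, 8 mm deep, bevelled to 120 mm. Origin: middle of the spigot's underside, 40 mm below lid_bar (flange underside 32 mm below lid_bar). On pot or rest it has 4 mm or more of sideways play and is carried by the rim at about 77 mm radius.
- lifter_grip (a point): Centre of the lid lifter's upright black handle (22 mm along x, 18 mm along y, 62 mm tall, 31 mm above and below this point). z points up; the hook opens towards +x.
- lifter: Lid lifter, 0.16 kg, 128 mm tall; origin under the hook's foot, 97 mm below lifter_grip. Hook in this frame: upright plate x -15 to -7 mm, 24 mm wide, up to z 66; foot 6 mm high, only 8 mm wide (y +-4), carries the bar; upturned lip x 6 to 10 mm, 24 mm wide, top at z 13. Throat between plate and lip 13 mm; above the lip it is open to +x up to z 58.
- pot_rim (a point): Middle of the mouth of the warming pot, at the height of its rim, 75 mm above the table (round aluminium pot, 156 mm outside diameter at the rim, bore about 144 mm, two small side ears). Fixed to the table.
- rest_rim (a point): Middle of the mouth of the lid rest, at the height of its rim, 30 mm above the table (dark low steel ring, 156 mm outside diameter at the rim, bore about 144 mm). Fixed to the table. The lid is fully home when its spigot is inside the bore and its flange lies on the rim, lid_bar 32 mm above this point.
- rest: The lid rest; origin on the table under rest_rim.
- stand_pocket (a point): Point on the floor of the lifter stand's pocket, 8 mm above the table, where the lifter's origin stands. The pocket is open at the top, 40 mm deep, x -19 to +14 mm and y -16 to +16 mm in this frame, walls 4 mm, on a 90 x 80 mm steel base plate. The lifter starts in it with the same x direction. Fixed.
- bystander_clip: Loose black moulded clip, 47 x 74 x 31 mm, not to be disturbed; origin under its middle.
- bystander_gauge: Loose steel gauge block with notches, 22 x 56 x 12 mm, not to be disturbed; origin under its middle.
- bystander_punch: Loose dark stepped punch standing upright, 16 mm thick, 53 mm tall, not to be disturbed; origin under its middle.
- bystander_bolt: Loose bolt standing on its head, 15 mm wide, 36 mm tall, not to be disturbed; origin under its middle.

How it is judged:
By the outcome, as a careful person would: the job done as asked, in the order asked, and still so for the second after the job is handed in, with the robot touching nothing.
It also fails if it takes over 72 s, if anything falls off the work surface, if the arm or the gripper's body presses on something with over 40 N, if the wrist force passes 120 N, or if a joint passes its speed limit or range.

ROBOT

A 6-joint arm with a two-finger parallel gripper is mounted at the origin on a cart in front of the work surface, level with it; the furniture and walls round the work are solid. World frame = base frame: x ahead of the robot, y to its left, z up, the work surface at z = 0. Lengths are in m, angles in rad, forces in N, time in s.
With the tool pointing down it reaches from about 0.3 to 0.85 m from the base axis. Payload 4.2 kg.
Tool frame: the origin (TCP) lies between the finger pads; the fingertips stand 17 mm ahead of it and the grasp point (between the pads) lies 2 mm behind it; z points along the fingers, y is the direction in which the jaws open and shut (so a half turn about z gives the same grasp; the last joint's range is limited). The gripper opens to 91 mm and grips with 3 to 60 N. Pads are 32 mm wide; open, the fingers measure 118 mm over their backs; the gripper's body (76 mm by 178 mm) begins 60 mm behind the grasp point.
Start: joints at [-1.189, 0.32, 1.565, -0, 1.257, -0.02], TCP at [0.225, -0.529, 0.231] pointing down, gripper open.
Joint ranges: [-3.11, 3.11], [-0.84, 2.01], [0.21, 2.61], [-1.34, 4.49], [0.05, 2.63], [-2.56, 2.56]. Speed limits (rad/s): [2.57, 2.57, 3.14, 3.14, 3.14, 3.14].

INTERFACE

Orientations are given as a unit quaternion [x, y, z, w].
In Python, from rig import * gives the robot as it stands. The module is installed in compiled form; this text tells all that it offers.
- The arm moves only by the shell command python3 -m pendant 'ROWS' [FORCE]. ROWS is a JSON object of lists of equal length, an entry for each row: "xyz": the shift along the tool's x, y, z in units of 800 mm (1.0 is 800 mm), a list of three; "dr": the turn, a rotation vector about the tool's x, y, z in units of 30 degrees (1.0 is 30 degrees), a list of three; "fingers": the finger opening in mm, from 0 to 91.2. In form: {"xyz": [[x, y, z], ...], "dr": [[ax, ay, az], ...], "fingers": [fingers, ...]}. A call has 1 to 12 rows; each row shifts and turns the commanded pose from where the row before left it, along the tool's axes as they then stand; what a row does not reach is not made up. A row lasts 1/8 s, in which the tool goes at most 62.5 mm and 10.7 degrees, less where a joint would pass 70% of its speed; a pose out of reach is approached as far as the arm can. A call with a number of a shift or a turn outside -1 to 1 is refused whole. A call with a gripper value outside its range is refused whole. The fingers move at their own pace and stop on an object; FORCE is the grip in N (left out, the last holds). Time passes only in rows, so rows that do not move let the fingers close. It gives the time, the measured TCP pose, the force and the opening at its end, in the units of the state.
- get_obs(): the state, without advancing time (a new reading comes with each control period).
- grab_frame(name): name is "side" or "top"; returns the picture (480x640x3 uint8, red, green, blue); there is no depth.
- camera_info(name): a dict with "K" (3x3 intrinsics, pixels), "R" (3x3) and "t" (3): a world point X has camera coordinates R X + t. Camera axes: x right, y down, z forward; pixel columns grow to the right and rows downward; lengths in m; the calibration is good to about 2 mm. A picture is of the moment at which its call begins. camera_info takes no time and is no camera call.
- job_done(): hands the job in, once; it reports no verdict.
The state is a dict: "t": time; "joint_positions": joint angles; "qd": joint speeds; "joint_efforts": joint torques, N m; "ee_pos": TCP position; "tcp_rot": TCP orientation; "force": force on the tool from outside, world axes, zero at the start; "torque": the same for the moment, N m; "width": opening from 0.0 (shut) to 1.0 (fully open).
Only numpy, scipy, OpenCV 4.12 (cv2) and the standard library are available. Lean on these libraries where they do the work, as an engineer would, in place of code of your own. Each camera call takes 0.05 s, during which the arm holds its last target.

## Working session

There is one attempt and no reset: what is moved stays moved. The work goes in short steps, Python scripts to look and compute and a shell command to move; the robot and the scene stay as the last step left them, time stands still between calls to the robot, and variables do not carry over. Pictures are saved under pics/ and viewed, and the job is handed in when it is done.

```bash
mkdir -p pics; python3 - <<'E'
from rig import *
import cv2
o=get_obs();print({k:(o[k]) for k in o})
for n in("side","top"):
    f=grab_frame(n);cv2.imwrite(f"pics/{n}0.png",f[:,:,::-1]);c=camera_info(n);print(n,c["K"],c["R"],c["t"])
E
```

```text
{'t': 0.0, 'joint_positions': array([-1.18899190e+00,  3.20297487e-01,  1.56565927e+00, -1.08930750e-05,
        1.25738286e+00, -1.99924732e-02]), 'qd': array([-7.67368383e-04,  3.30873627e-05, -5.25909389e-04,  1.08288851e-03,
       -7.23561648e-04,  1.15065444e-03]), 'joint_efforts': array([ 2.43333132e-03, -4.12449324e+01, -2.31970668e+01,  7.28418888e-02,
        4.57112887e-02, -1.72640903e-04]), 'ee_pos': array([ 0.2246956 , -0.52877557,  0.23012471]), 'tcp_rot': array([ 9.79886978e-01,  1.99551364e-01, -1.62252383e-04, -8.58293307e-04]), 'force': array([-0.23241038, -0.59290929, -0.02306265]), 'torque': array([-0.02897367, -0.04837924, -0.00769244]), 'width': 1.0021538588392838}
side [[452.55293384   0.         321.92625782]
 [  0.         452.55293384 240.64581899]
 [  0.           0.           1.        ]] [[-0.82592845 -0.56330491 -0.02301701]
 [-0.3187139   0.50020218 -0.80512063]
 [ 0.46504156 -0.65763619 -0.59266431]] [0.41206938 0.23973814 0.68310826]
top [[453.08573324   0.         316.78174119]
 [  0.         453.08573324 234.90056347]
 [  0.           0.           1.        ]] [[-0.02094226 -0.99930061 -0.03097927]
 [-0.99313769  0.02435918 -0.11438602]
 [ 0.11506064  0.02837118 -0.99295323]] [0.0269663  0.49914826 0.9177397 ]
```

View pics/side0.png

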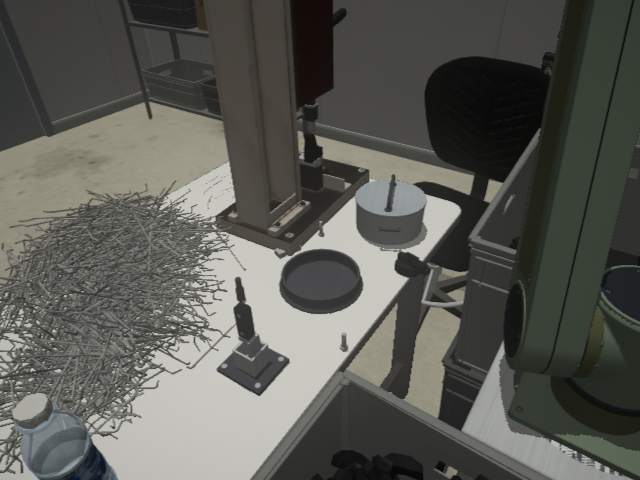

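View pics/top0.png

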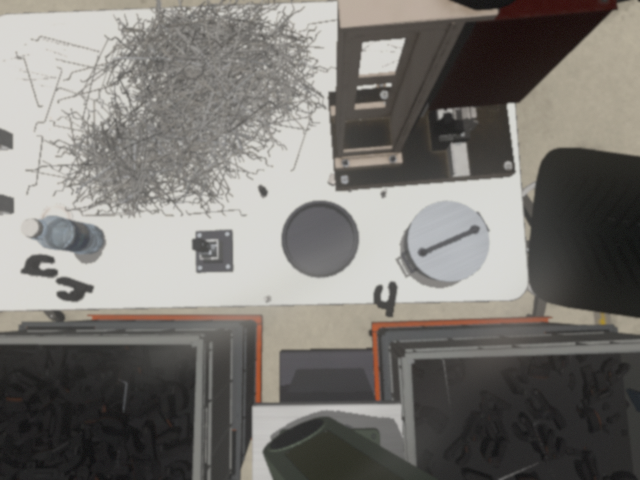

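```bash
cat > h.py <<'E'
from rig import *
import cv2, numpy as np
from scipy.spatial.transform import Rotation as Rn
def proj(n,X):
    c=camera_info(n);p=c["K"]@(c["R"]@np.array(X,float)+c["t"]);return p[:2]/p[2]
def ray(n,uv):
    c=camera_info(n);d=c["R"].T@np.linalg.inv(c["K"])@np.array([uv[0],uv[1],1.]);return -c["R"].T@c["t"],d
def atz(n,uv,z):
    o,d=ray(n,uv);return o+d*(z-o[2])/d[2]
def tri(a,b):  # a: side uv, b: top uv
    (o1,d1),(o2,d2)=ray("side",a),ray("top",b)
    d1/=np.linalg.norm(d1);d2/=np.linalg.norm(d2)
    s=np.linalg.lstsq(np.c_[d1,-d2],o2-o1,rcond=None)[0]
    p,q=o1+s[0]*d1,o2+s[1]*d2
    return (p+q)/2,np.linalg.norm(p-q)
def crop(n,src,x0,y0,w,h,out,s):
    f=cv2.imread(src)[y0:y0+h,x0:x0+w];cv2.imwrite(out,cv2.resize(f,None,fx=s,fy=s,interpolation=cv2.INTER_CUBIC))
E
python3 - <<'E'
from h import *
crop("t","pics/top0.png",185,180,320,130,"pics/c1.png",2.5)
crop("t","pics/top0.png",185,220,60,60,"pics/c2.png",10)
crop("t","pics/top0.png",390,190,110,100,"pics/c3.png",6)
crop("s","pics/side0.png",210,270,90,130,"pics/c4.png",4.6)
crop("s","pics/side0.png",340,165,100,85,"pics/c5.png",7)
E
```

```text
(no output)
```

View pics/c1.png

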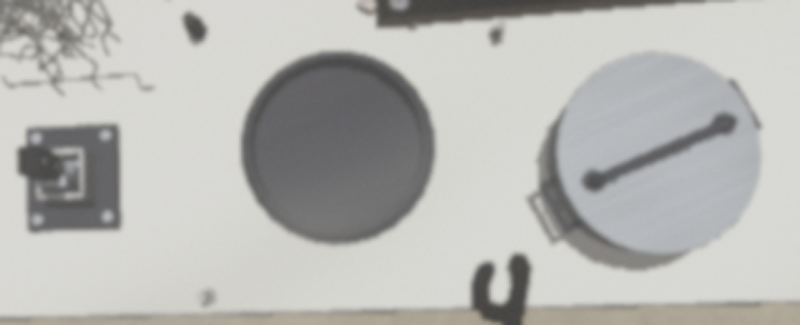

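View pics/c2.png

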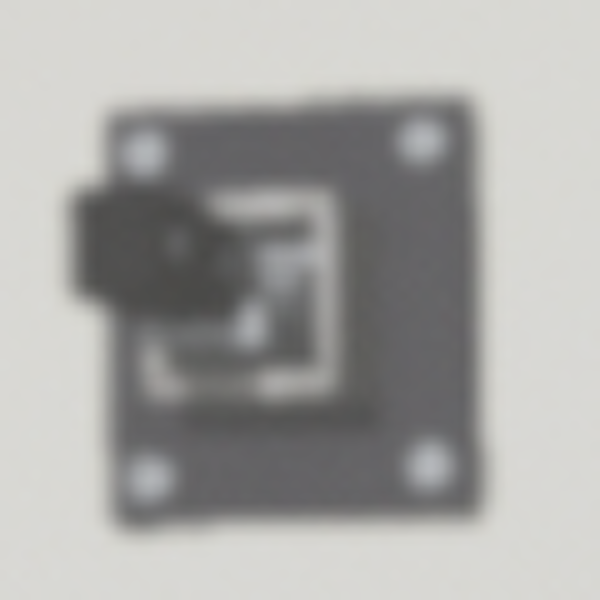

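View pics/c3.png

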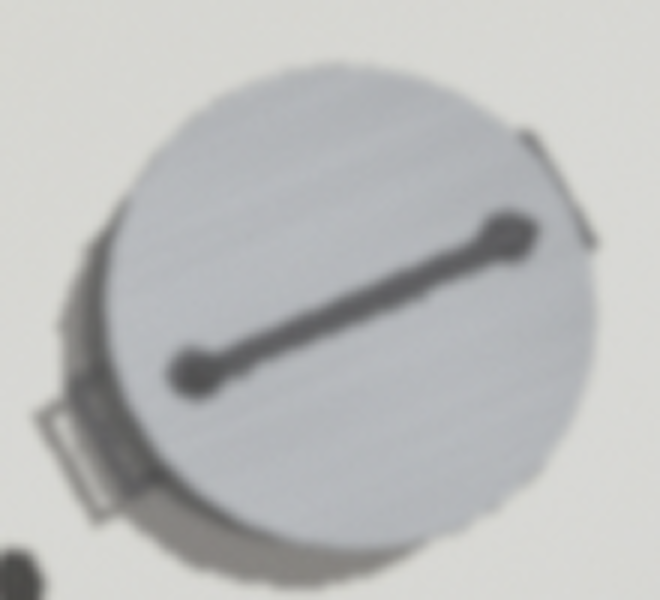

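View pics/c4.png

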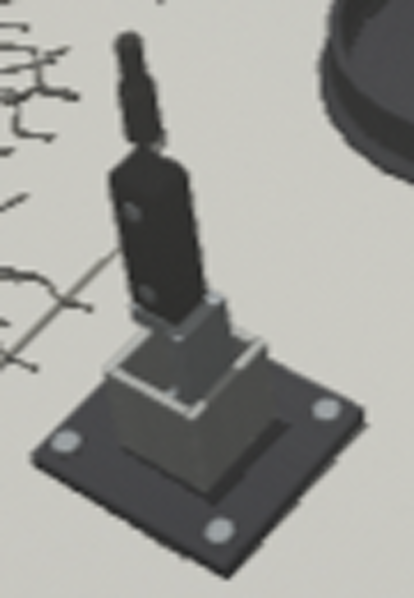

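View pics/c5.png

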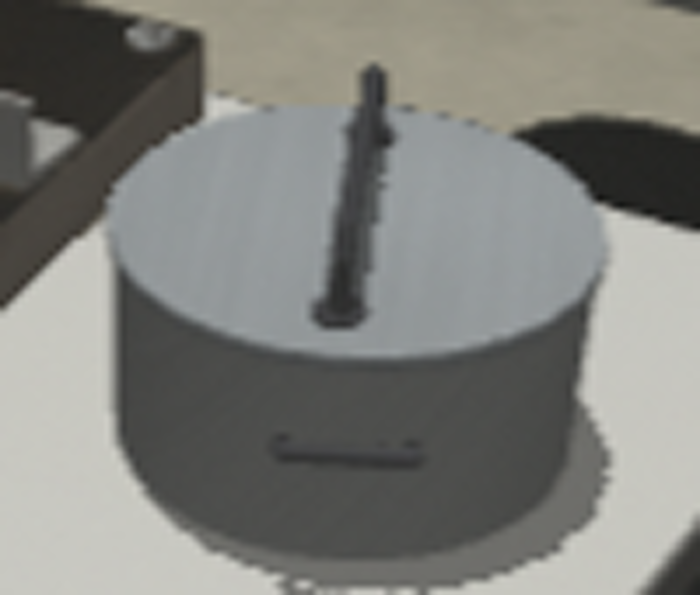

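```bash
python3 - <<'E'
from h import *
np.set_printoptions(precision=4,suppress=True)
def c(p,x0,y0,s): return (x0+(p[0]+.5)/s-.5,y0+(p[1]+.5)/s-.5)
B=[atz("top",c(p,185,220,10),.009) for p in [(147,153),(422,142),(150,480),(430,467)]];print("bolts",np.array(B),np.mean(B,0))
C=[atz("top",c(p,185,220,10),.004) for p in [(112,112),(468,97),(115,525),(478,515)]];print("plate",np.array(C),np.mean(C,0))
T=[atz("top",c(p,185,220,10),.048) for p in [(330,198),(328,390),(152,395)]];print("pockettop",np.array(T))
print("pk side",[atz("side",c(p,210,270,4.6),.048) for p in [(108,372),(192,412),(264,346)]])
print("plate side",[atz("side",c(p,210,270,4.6),.006) for p in [(35,458),(228,572),(364,420)]])
E1=atz("top",c((195,372),390,190,6),.133);E2=atz("top",c((508,235),390,190,6),.133);print("bar",E1,E2)
# rough lid centre & rims
f=cv2.imread("pics/top0.png")
print("lid c",atz("top",c((350,307),390,190,6),.113)); 
print("rest",atz("top",(185+338/2.5,180+147/2.5),.03))
print("bar side",[atz("side",c(p,340,165,7),z) for p,z in [((340,310),.107),((376,135),.107)]])
for n,p in dict(punch=(263,190),bolt=(268,299),gauge=(383,193),clip=(385,298)).items(): print(n,atz("top",p,.01))
print("bin edge?",atz("top",(340,190),.02),atz("top",(515,178),.02),atz("top",(330,100),.02))
E
```

```text
bolts [[0.5083 0.2691 0.009 ]
 [0.5092 0.2096 0.009 ]
 [0.438  0.2679 0.009 ]
 [0.4394 0.2077 0.009 ]] [0.4737 0.2386 0.009 ]
plate [[0.518  0.2783 0.004 ]
 [0.5194 0.2007 0.004 ]
 [0.4288 0.2768 0.004 ]
 [0.4292 0.1985 0.004 ]] [0.4738 0.2386 0.004 ]
pockettop [[0.4932 0.2197 0.048 ]
 [0.4537 0.2199 0.048 ]
 [0.4535 0.2563 0.048 ]]
pk side [array([0.4916, 0.2576, 0.048 ]), array([0.456 , 0.2546, 0.048 ]), array([0.454 , 0.2193, 0.048 ])]
plate side [array([0.5159, 0.2775, 0.006 ]), array([0.428 , 0.2754, 0.006 ]), array([0.4285, 0.2003, 0.006 ])]
bar [ 0.452  -0.1802  0.133 ] [ 0.4919 -0.2776  0.133 ]
lid c [ 0.4728 -0.2336  0.113 ]
rest [0.4912 0.0086 0.03  ]
bar side [array([ 0.4391, -0.1575,  0.107 ]), array([ 0.4777, -0.2561,  0.107 ])]
punch [0.6025 0.1306 0.01  ]
bolt [0.3686 0.1217 0.01  ]
gauge [ 0.5888 -0.1278  0.01  ]
clip [ 0.3657 -0.1236  0.01  ]
bin edge? [ 0.5958 -0.0356  0.02  ] [ 0.6113 -0.4053  0.02  ] [ 0.7963 -0.0192  0.02  ]
```

```bash
python3 - <<'E'
from h import *
np.set_printoptions(precision=4,suppress=True)
def c(p,x0,y0,s): return (x0+(p[0]+.5)/s-.5,y0+(p[1]+.5)/s-.5)
E1=atz("top",c((195,372),390,190,6),.107);E2=atz("top",c((508,235),390,190,6),.107);print("bar",E1,E2,(E1+E2)/2,np.linalg.norm(E1-E2),np.degrees(np.arctan2(*(E2-E1)[1::-1])))
m=c((350,305),390,190,6)
print("lid c",atz("top",m,.081)) 
print("bar side",[atz("side",c(p,340,165,7),z) for p,z in [((340,318),.081),((376,140),.081),((376,70),.107)]])
# lid ellipse by fitting
im=cv2.imread("pics/top0.png"); s=cv2.imread("pics/side0.png")
def box(n,img,o,yaw,lo,hi,col):
    R=Rn.from_euler("z",yaw).as_matrix()
    P=[proj(n,o+R@np.array([x,y,z])) for x in(lo[0],hi[0]) for y in (lo[1],hi[1]) for z in(lo[2],hi[2])]
    P=[(np.array(p)) for p in P]
    for i in range(8):
        for j in(1,2,4):
            if not i&j: 
                cv2.line(img,tuple(int(v) for v in np.round(img.sc*0+ (P[i]-img.o)*img.s)),tuple(int(v) for v in np.round((P[i|j]-img.o)*img.s)),col,1) if 0 else LINES.append((P[i],P[i|j],col))
for name,yaw,off in [("p",.019,0),("m",np.pi+.019,0)]:
  for n,src,(x0,y0,w,h,sc) in [("top",im,(185,220,60,60,10)),("side",s,(205,280,95,120,5))]:
    LINES=[]
    R=Rn.from_euler("z",yaw).as_matrix()
    o=np.array([.4737,.2386,.008])+R@np.array([.0025,0,0])
    box(n,None,o,yaw,(-.011,-.009,.066),(.011,.009,.128),(0,0,255))
    box(n,None,o,yaw,(-.015,-.012,0),(-.007,.012,.066),(0,255,0))
    box(n,None,o,yaw,(.006,-.012,0),(.010,.012,.013),(255,0,0))
    box(n,None,o,yaw,(-.023,-.020,0),(.018,.020,.040),(0,255,255))
    g=cv2.resize(src[y0:y0+h,x0:x0+w],None,fx=sc,fy=sc,interpolation=cv2.INTER_CUBIC)
    for a,b,col in LINES:
        f=lambda p:tuple(int(round(v)) for v in ((p-[x0,y0]+.5)*sc-.5))
        cv2.line(g,f(a),f(b),col,1)
    cv2.imwrite(f"pics/ov_{n}_{name}.png",g)
E
python3 -c "
import cv2,numpy as np
for n in('top','side'):
    a=[cv2.resize(cv2.imread(f'pics/ov_{n}_{k}.png'),(400,400 if n=='top' else 505)) for k in 'pm'];cv2.imwrite(f'pics/ov_{n}.png',np.hstack(a))"
```

```text
bar [ 0.4539 -0.1855  0.107 ] [ 0.495  -0.2859  0.107 ] [ 0.4745 -0.2357  0.107 ] 0.10851908531022354 -67.73120661515937
lid c [ 0.4765 -0.2419  0.081 ]
bar side [array([ 0.4546, -0.1908,  0.081 ]), array([ 0.4959, -0.2956,  0.081 ]), array([ 0.4976, -0.295 ,  0.107 ])]
```

View pics/ov_top.png

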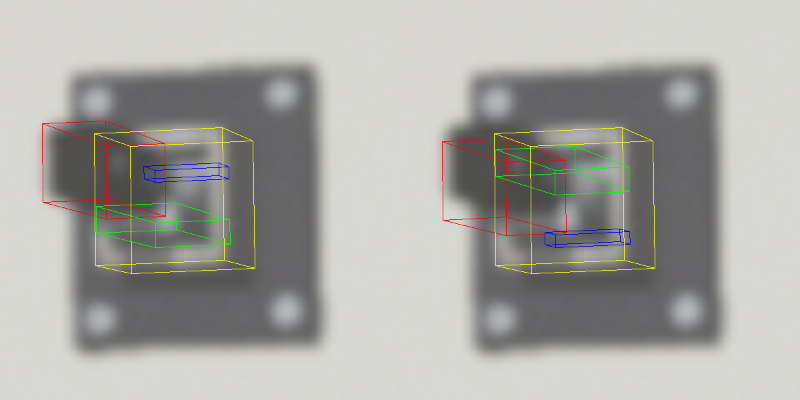

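View pics/ov_side.png

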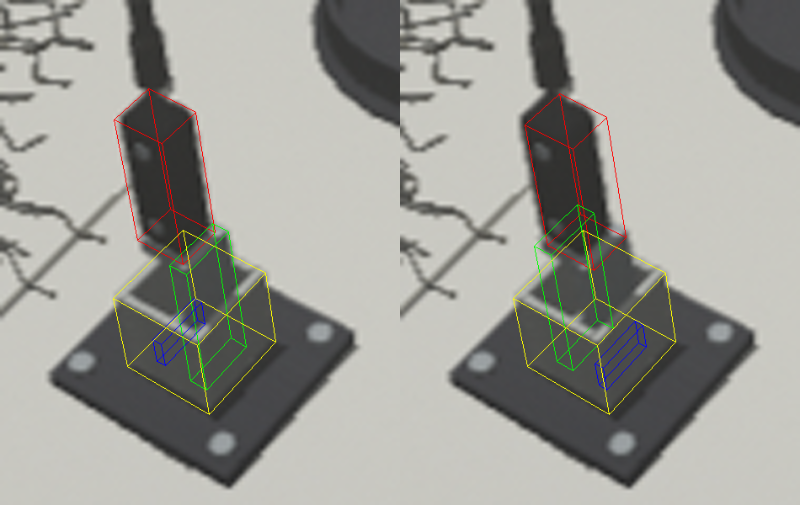

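```bash
python3 -m pendant '{"xyz":[[0,0,0],[0,0,0],[0,0,0],[0.0222,-0.0635,0],[0.0222,-0.0635,0],[0.0222,-0.0635,0],[0.0222,-0.0635,0],[0.0222,-0.0635,0],[0.0222,-0.0635,0],[0.0222,-0.0635,0],[0.0222,-0.0635,0],[0.0222,-0.0635,0]],"dr":[[0,0,0.243],[0,0,0.243],[0,0,0.243],[0,0,0],[0,0,0],[0,0,0],[0,0,0],[0,0,0],[0,0,0],[0,0,0],[0,0,0],[0,0,0]],"fingers":[90,90,90,90,90,90,90,90,90,90,90,90]}' 40
```

```text
t: 1.6
ee_pos: [0.3756, -0.0672, 0.2309]
tcp_rot: [1.0, 0.01, 0.0, 0.0]
force: [0.7, -0.1, 1.3]
width: 0.99
```

```bash
python3 - <<'E'
from h import *
# ellipse/circle fits: edges near predicted circle, top image frame 0
from scipy.optimize import least_squares
im=cv2.cvtColor(cv2.imread("pics/top0.png"),cv2.COLOR_BGR2GRAY).astype(np.float32)
si=cv2.cvtColor(cv2.imread("pics/side0.png"),cv2.COLOR_BGR2GRAY).astype(np.float32)
def fit(n,img,c,z,r,sg):
    c=np.array(c,float)
    for it in range(6):
        pts=[]
        for a in np.linspace(0,2*np.pi,180,endpoint=False):
            rs=np.arange(r-.012,r+.012,.0005)
            P=np.array([proj(n,[c[0]+q*np.cos(a),c[1]+q*np.sin(a),z]) for q in rs],np.float32)
            v=cv2.remap(img,P[:,0].reshape(1,-1),P[:,1].reshape(1,-1),cv2.INTER_LINEAR)[0]
            v=cv2.GaussianBlur(v.reshape(1,-1),(9,1),0)[0]
            g=np.diff(v)*sg;k=g.argmax()
            if g[k]>1: pts.append((c[0]+rs[k]*np.cos(a),c[1]+rs[k]*np.sin(a)))
        pts=np.array(pts)
        s=least_squares(lambda p:np.hypot(pts[:,0]-p[0],pts[:,1]-p[1])-p[2],[*c,r],loss="soft_l1",f_scale=.001)
        c=s.x[:2]
    return s.x,len(pts)
print("lid top",fit("top",im,(.4765,-.242),.081,.08,1))
print("lid side",fit("side",si,(.4765,-.242),.081,.08,-1),fit("side",si,(.4765,-.242),.081,.08,1))
print("rest top",fit("top",im,(.491,.0086),.03,.078,1))
print("rest side",fit("side",si,(.491,.0086),.03,.078,1))
E
```

```text
Traceback (most recent call last):
  File "h.py", line 5, in proj
    c=camera_info(n);p=c["K"]@(c["R"]@np.array(X,float)+c["t"]);return p[:2]/p[2]
ValueError: time passes only in moves, steps and waits
```

```bash
python3 - <<'E'
from rig import *
import pickle
pickle.dump({n:{k:v for k,v in camera_info(n).items()} for n in("side","top")},open("cam.pkl","wb"))
E
sed -i '1a import pickle; CAM=pickle.load(open("cam.pkl","rb"))' h.py; sed -i 's/c=camera_info(n)/c=CAM[n]/' h.py
cat > fit.py <<'E'
from h import *
from scipy.optimize import least_squares
def fit(n,img,c,z,r,sg):
    c=np.array(c,float)
    for it in range(6):
        pts=[]
        for a in np.linspace(0,2*np.pi,180,endpoint=False):
            rs=np.arange(r-.012,r+.012,.0005)
            P=np.array([proj(n,[c[0]+q*np.cos(a),c[1]+q*np.sin(a),z]) for q in rs],np.float32)
            v=cv2.remap(img,P[:,0].reshape(1,-1),P[:,1].reshape(1,-1),cv2.INTER_LINEAR)[0]
            v=cv2.GaussianBlur(v.reshape(1,-1),(9,1),0)[0]
            g=np.diff(v)*sg;k=g.argmax()
            if g[k]>1: pts.append((c[0]+rs[k]*np.cos(a),c[1]+rs[k]*np.sin(a)))
        pts=np.array(pts)
        s=least_squares(lambda p:np.hypot(pts[:,0]-p[0],pts[:,1]-p[1])-p[2],[*c,r],loss="soft_l1",f_scale=.001)
        c=s.x[:2]
    return s.x.round(4),len(pts)
def gray(f): return cv2.cvtColor(cv2.imread(f),cv2.COLOR_BGR2GRAY).astype(np.float32)
E
python3 - <<'E'
from fit import *
im=gray("pics/top0.png");si=gray("pics/side0.png")
print("lid top",fit("top",im,(.4765,-.242),.081,.08,1))
print("lid side",fit("side",si,(.4765,-.242),.081,.08,-1),fit("side",si,(.4765,-.242),.081,.08,1))
print("rest top",fit("top",im,(.491,.0086),.03,.078,1))
print("rest side",fit("side",si,(.491,.0086),.03,.078,1))
E
```

```text
lid top (array([ 0.4735, -0.2376,  0.0827]), 180)
lid side (array([ 0.4777, -0.2441,  0.0793]), 153) (array([ 0.4764, -0.2411,  0.0817]), 75)
rest top (array([0.4923, 0.0098, 0.0804]), 180)
rest side (array([0.4896, 0.0174, 0.0842]), 149)
```

```bash
python3 -m pendant '{"xyz":[[0.0222,-0.0635,0],[0.0222,-0.0635,0],[0.0222,-0.0635,0],[0.0222,-0.0635,0],[0.0222,-0.0635,0],[0.0222,-0.0635,0],[0,0,0],[0,0,0]],"dr":[[0,0,0],[0,0,0],[0,0,0],[0,0,0],[0,0,0],[0,0,0],[0,0,0],[0,0,0]],"fingers":[90,90,90,90,90,90,90,90]}' 40
python3 - <<'E'
from h import *
for n in("side","top"): cv2.imwrite(f"pics/{n}1.png",grab_frame(n)[:,:,::-1])
print(get_obs())
E
```

```text
t: 2.6
ee_pos: [0.4753, 0.2375, 0.2303]
tcp_rot: [1.0, 0.01, -0.001, 0.001]
force: [-0.1, 0.6, -0.2]
width: 0.985
{'t': 2.7, 'joint_positions': array([ 4.40757570e-01,  2.51251783e-01,  1.66278934e+00, -3.72144675e-04,
        1.22846027e+00,  1.99264197e+00]), 'qd': array([-7.41510064e-03, -7.56587532e-03, -3.42218112e-04, -4.88016468e-04,
       -2.64435713e-03, -5.47982532e-05]), 'joint_efforts': array([ 4.09921389e-01, -3.68481445e+01, -2.31127524e+01,  2.05405697e-02,
       -9.56406654e-02, -2.61040230e-03]), 'ee_pos': array([0.47542589, 0.2368531 , 0.23078777]), 'tcp_rot': array([ 9.99954581e-01,  9.51835979e-03, -3.39497856e-04,  3.49149276e-04]), 'force': array([-0.09549448,  0.27955016,  0.19944119]), 'torque': array([ 0.0405009 ,  0.01335269, -0.0023899 ]), 'width': 0.9866321242942019}
```

View pics/side1.png

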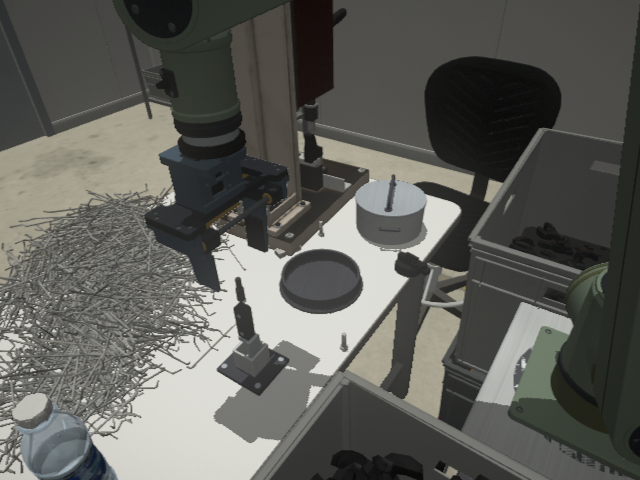

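```bash
python3 - <<'E'
from h import *
print("tcp",proj("side",[.4754,.2369,.2308]),proj("top",[.4754,.2369,.2308]),"tips",[proj("side",[.4754,.2369+s*.0455,.214]) for s in(-1,1)],"punch",proj("side",[.6025,.1306,0]),proj("side",[.6025,.1306,.053]))
print("handle c",proj("side",[.476,.2375,.105]),proj("side",[.476,.2375,.136]))
crop("s","pics/side1.png",200,265,90,130,"pics/c6.png",4.6)
E
```

```text
tcp [233.6246534  256.10878095] [179.72155676 238.75548349] tips [array([257.10246278, 248.74846842]), array([211.33567086, 284.38551406])] punch [239.85470245 298.94969864] [236.15488369 278.28808557]
handle c [244.56624835 321.31490682] [241.95388847 306.61760714]
```

View pics/c6.png

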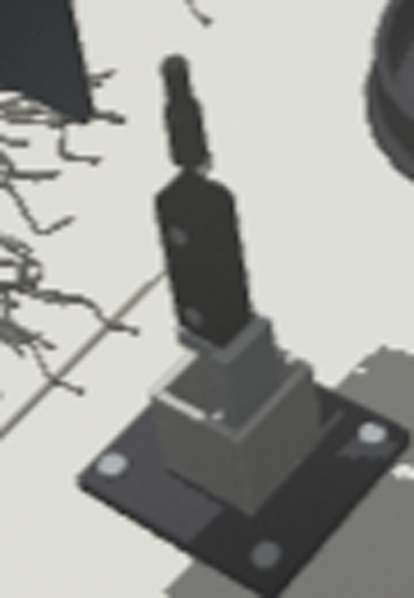

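View pics/top1.png

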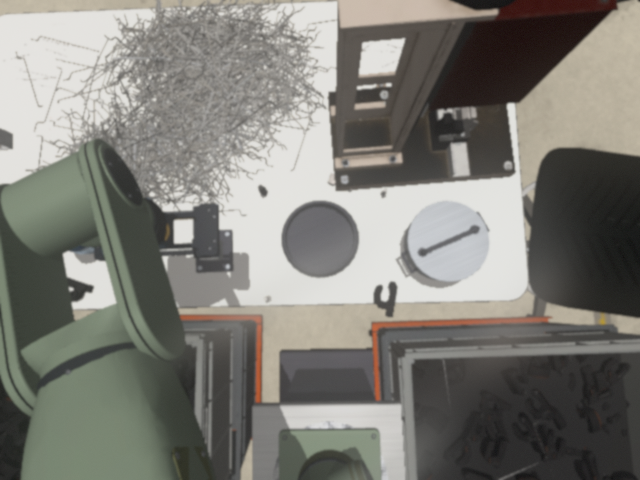

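```bash
python3 -m pendant '{"xyz":[[0.0008,0,0.035],[0,0,0.045],[0,0,0.045],[0,0,0.0335],[0,0,0],[0,0,0],[0,0,0],[0,0,0],[0,0,0],[0,0,0],[0,0,0],[0,0,0]],"dr":[[0,0,0],[0,0,0],[0,0,0],[0,0,0],[0,0,0],[0,0,0],[0,0,0],[0,0,0],[0,0,0],[0,0,0],[0,0,0],[0,0,0]],"fingers":[80,60,60,60,40,30,20,10,10,10,10,10]}' 40
python3 - <<'E'
from h import *
for n in("side",): cv2.imwrite(f"pics/{n}2.png",grab_frame(n)[:,:,::-1])
crop("s","pics/side2.png",180,220,130,180,"pics/c7.png",3.3)
o=get_obs();print(o["force"],o["torque"],o["width"]*91.2,o["ee_pos"])
E
```

```text
t: 4.2
ee_pos: [0.4769, 0.2381, 0.1049]
tcp_rot: [1.0, 0.01, 0.001, -0.0]
force: [-0.8, -0.8, 5.4]
width: 0.195
[-0.46189612 -0.65810857  5.60048256] [-0.16909909  0.18084071  0.00930287] 17.840742991843136 [0.47694156 0.23810089 0.10483161]
```

View pics/c7.png

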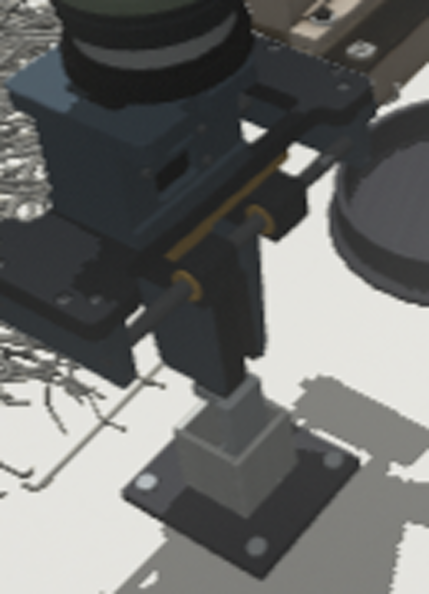

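```bash
python3 -m pendant '{"xyz":[[0,0,-0.005],[0,0,-0.015],[0,0,-0.03],[0,0,-0.04],[0,0,-0.04],[0,0,-0.02],[0,0,0],[0,0,0]],"dr":[[0,0,0],[0,0,0],[0,0,0],[0,0,0],[0,0,0],[0,0,0],[0,0,0],[0,0,0]],"fingers":[10,10,10,10,10,10,10,10]}' 40
python3 - <<'E'
from h import *
for n in("side","top"): cv2.imwrite(f"pics/{n}3.png",grab_frame(n)[:,:,::-1])
crop("s","pics/side3.png",180,180,130,180,"pics/c8.png",3.3)
o=get_obs();print(o["force"],o["torque"],o["width"]*91.2,o["ee_pos"],o["tcp_rot"])
E
```

```text
t: 5.25
ee_pos: [0.476, 0.2377, 0.2233]
tcp_rot: [1.0, 0.01, -0.001, 0.0]
force: [0.6, 0.2, -1.7]
width: 0.192
[-0.1281379  -0.11557041 -1.06823356] [0.0351684  0.01299469 0.02616879] 17.97002401102353 [0.47594608 0.2377124  0.22304612] [ 9.99948742e-01  1.00596963e-02 -1.02831922e-03  5.09161092e-04]
```

View pics/c8.png

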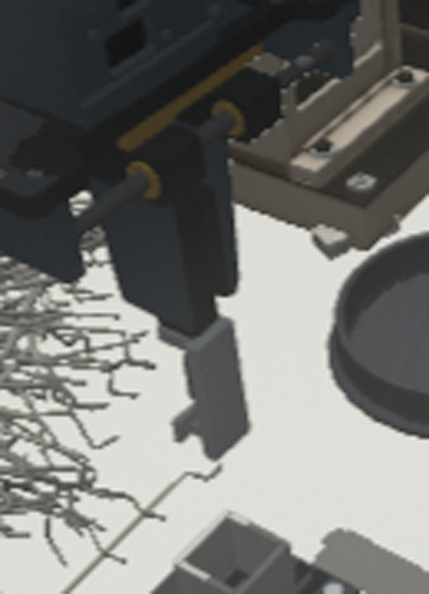

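```bash
cat > ov.py <<'E'
from h import *
def overlay(n,src,crop_,sc,out,items):
    x0,y0,w,h=crop_
    g=cv2.resize(cv2.imread(src)[y0:y0+h,x0:x0+w],None,fx=sc,fy=sc,interpolation=cv2.INTER_CUBIC)
    f=lambda p:tuple(int(round(v)) for v in ((p-np.array([x0,y0])+.5)*sc-.5))
    for a,b,col in items: cv2.line(g,f(proj(n,a)),f(proj(n,b)),col,1)
    cv2.imwrite(out,g)
def box(o,R,lo,hi,col):
    P=[o+R@np.array([x,y,z]) for x in(lo[0],hi[0]) for y in (lo[1],hi[1]) for z in(lo[2],hi[2])]
    return [(P[i],P[i|j],col) for i in range(8) for j in(1,2,4) if not i&j]
def lifter(o,yaw):
    R=Rn.from_euler("z",yaw,degrees=True).as_matrix();o=np.array(o)
    return box(o,R,(-.015,-.012,0),(-.007,.012,.066),(0,255,0))+box(o,R,(.006,-.012,0),(.010,.012,.013),(0,0,255))
def circ(c,r,col):
    a=np.linspace(0,2*np.pi,61);P=[np.array([c[0]+r*np.cos(t),c[1]+r*np.sin(t),c[2]]) for t in a]
    return [(P[i],P[i+1],col) for i in range(60)]
E
python3 - <<'E'
from ov import *
o=[.4759,.2377,.223-.097]
overlay("side","pics/side3.png",(215,265,55,65),9,"pics/o1.png",lifter(o,1.15))
overlay("top","pics/top3.png",(160,205,80,70),7,"pics/o2.png",lifter(o,1.15))
overlay("side","pics/side3.png",(270,165,170,160),4.6,"pics/o3.png",circ((.4755,-.242,.081),.08,(0,0,255))+circ((.491,.010,.03),.078,(0,0,255))+[(np.array([.4765,-.242,.107])+np.array([-.379,.925,0])*.05,np.array([.4765,-.242,.107])-np.array([-.379,.925,0])*.05,(0,255,0))])
overlay("top","pics/top3.png",(270,180,235,120),3.4,"pics/o4.png",circ((.4755,-.242,.081),.08,(0,0,255))+circ((.491,.010,.03),.078,(0,0,255))+[(np.array([.4765,-.242,.107])+np.array([-.379,.925,0])*.05,np.array([.4765,-.242,.107])-np.array([-.379,.925,0])*.05,(0,255,0))])
E
```

```text
(no output)
```

View pics/o1.png

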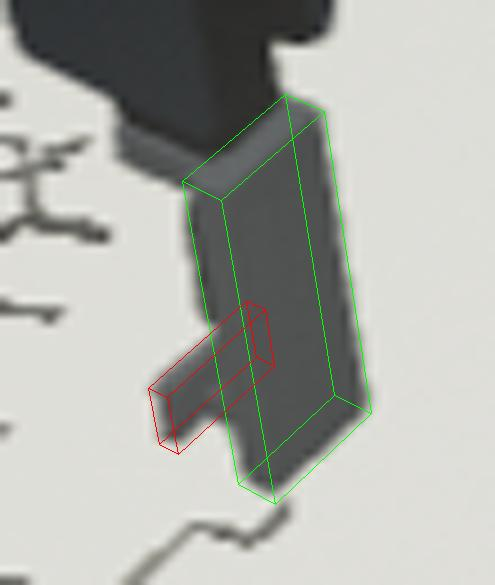

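View pics/o3.png

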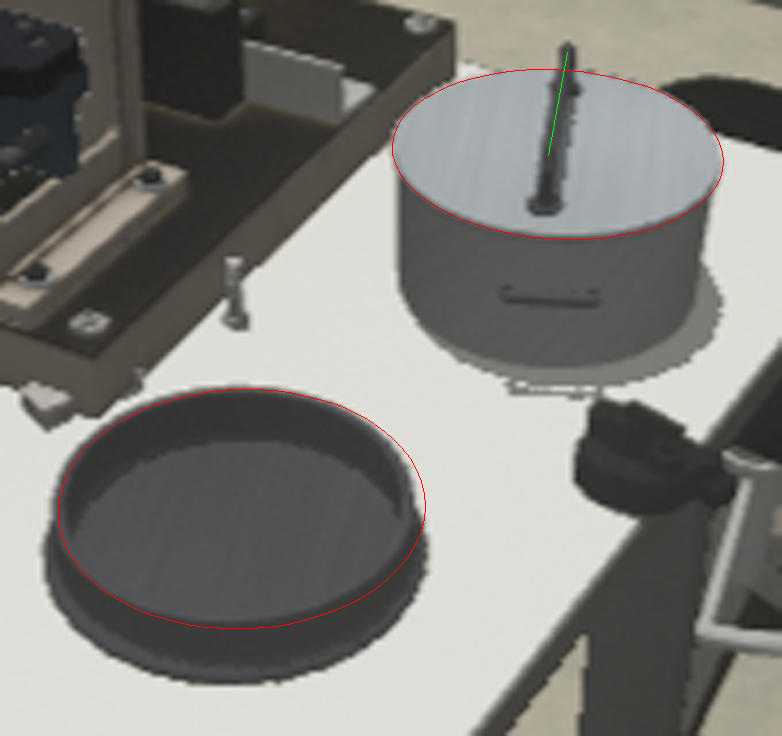

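View pics/o4.png

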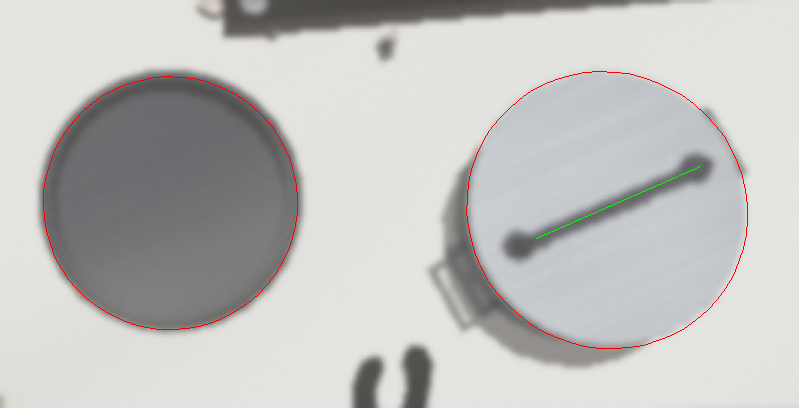

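```bash
python3 -m pendant '{"xyz":[[-0.0027,0.03,0],[-0.0053,0.06,0],[-0.0053,0.06,0],[-0.0053,0.06,0],[-0.0053,0.06,0],[-0.0053,0.06,0],[-0.0053,0.06,0],[-0.0053,0.06,0],[-0.0053,0.06,0],[-0.003,0.0344,0],[-0.0027,0.03,0]],"dr":[[0,0,0],[0,0,0],[0,0,0],[0,0,0],[0,0,0],[0,0,0],[0,0,0],[0,0,0],[0,0,0],[0,0,0],[0,0,0]],"fingers":[10,10,10,10,10,10,10,10,10,10,10]}' 45
python3 -m pendant '{"xyz":[[0,0,0],[0,0,0],[0,0,0],[0,0,0]],"dr":[[0,0,-0.232],[0,0,-0.232],[0,0,-0.232],[0,0,0]],"fingers":[10,10,10,10]}'
python3 - <<'E'
from ov import *
for n in("side","top"): cv2.imwrite(f"pics/{n}4.png",grab_frame(n)[:,:,::-1])
o=get_obs();p=o["ee_pos"];r=Rn.from_quat(o["tcp_rot"]).as_matrix();yaw=np.degrees(np.arctan2(r[1,0],r[0,0]))
print(p,yaw,r[:,2],o["force"],o["width"]*91.2,o["joint_positions"])
L=lifter(p-[0,0,.097],yaw)
overlay("side","pics/side4.png",(340,135,110,110),7,"pics/o1.png",L)
overlay("top","pics/top4.png",(380,180,120,110),6,"pics/o2.png",L)
E
```

```text
t: 6.72
ee_pos: [0.4445, -0.2234, 0.2232]
tcp_rot: [1.0, 0.009, -0.001, -0.0]
force: [0.4, 0.8, -1.6]
width: 0.2
t: 7.22
ee_pos: [0.4448, -0.2221, 0.2234]
tcp_rot: [0.982, 0.19, -0.001, -0.0]
force: [-0.5, -0.6, -1.1]
width: 0.195
[ 0.44497264 -0.22215253  0.22368648] 21.924485894834902 [-8.37674839e-04  3.97424061e-04 -9.99999570e-01] [ 0.43165679  0.33605557 -1.27318005] 17.55257415562839 [-4.86146507e-01  2.03103440e-01  1.74639985e+00 -4.30366508e-05
  1.19301568e+00  7.02011461e-01]
```

View pics/o1.png

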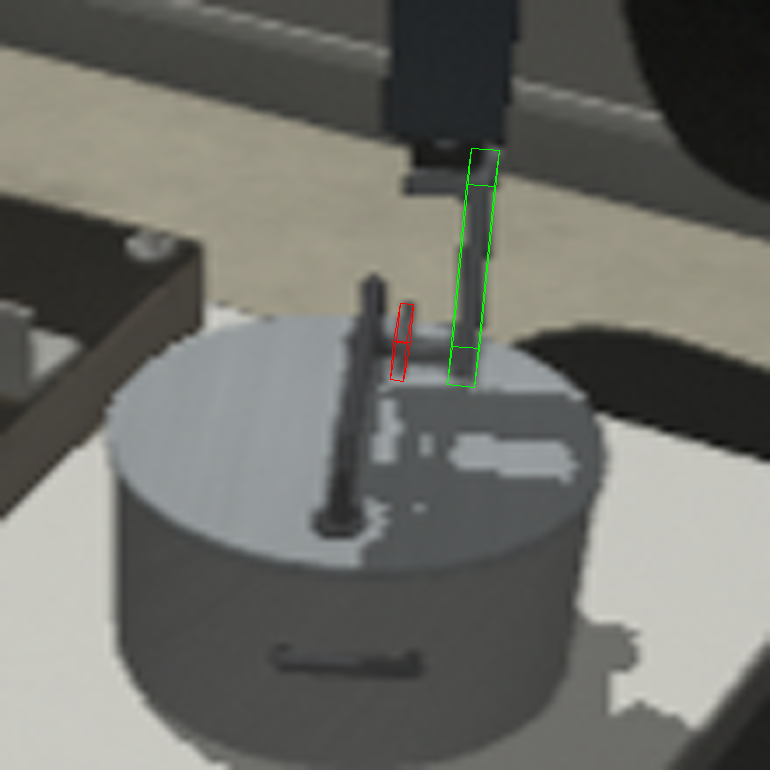

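View pics/o2.png

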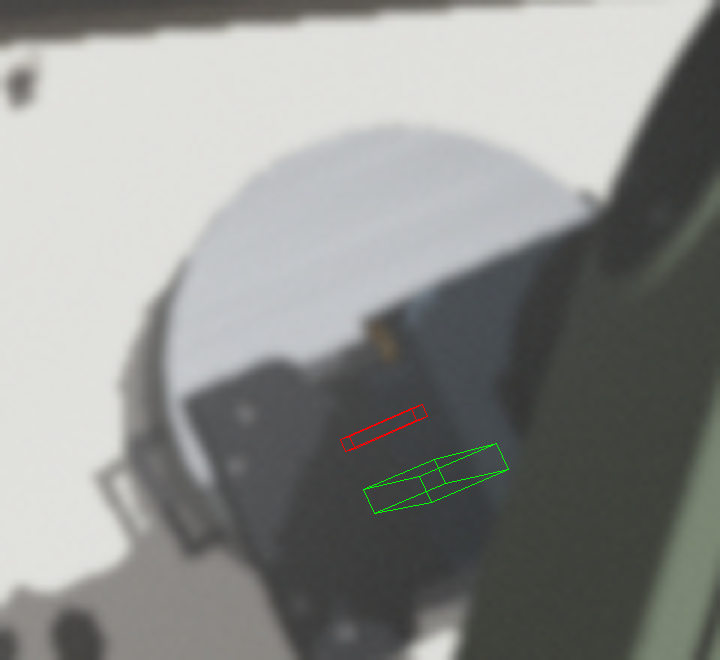

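```bash
python3 -m pendant '{"xyz":[[0,0,0.012],[0,0,0.02],[0,0,0.0125],[0,0,0.0063],[0,0,0],[0,0,0]],"dr":[[0,0,0],[0,0,0],[0,0,0],[0,0,0],[0,0,0],[0,0,0]],"fingers":[10,10,10,10,10,10]}'
cat > look.py <<'E'
from ov import *
import sys
k=sys.argv[1]
cv2.imwrite(f"pics/side{k}.png",grab_frame("side")[:,:,::-1])
F=[];T=[]
for i in range(int(sys.argv[2]) if len(sys.argv)>2 else 1):
    if i: grab_frame("side")
    o=get_obs();F.append(o["force"]);T.append(o["torque"])
p=o["ee_pos"];r=Rn.from_quat(o["tcp_rot"]).as_matrix();yaw=np.degrees(np.arctan2(r[1,0],r[0,0]))
print("t",o["t"],p.round(4),round(yaw,2),"F",np.mean(F,0).round(3),"sd",np.std(F,0).round(2),"T",np.mean(T,0).round(4),"w",round(o["width"]*91.2,2))
e=np.array([np.cos(np.radians(yaw)),np.sin(np.radians(yaw)),0]);d=p-[.476,-.242,.107]
print("along e",round(d@e*1e3,1),"s",round(d@np.array([-e[1],e[0],0])*1e3,1))
cr=tuple(int(v) for v in sys.argv[3].split(",")) if len(sys.argv)>3 else (340,135,110,110)
overlay("side",f"pics/side{k}.png",cr,7 if cr[2]<=110 else 780/cr[2],f"pics/L{k}.png",lifter(p-[0,0,.097],yaw))
crop("s",f"pics/side{k}.png",*cr,f"pics/M{k}.png",7 if cr[2]<=110 else 780/cr[2])
E
python3 look.py 5 4
```

```text
t: 8.07
ee_pos: [0.4455, -0.2224, 0.1839]
tcp_rot: [0.982, 0.191, 0.0, 0.0]
force: [-0.1, 0.2, -1.4]
width: 0.196
t 8.275 [ 0.4453 -0.2224  0.1839] 22.03 F [-0.174  0.114 -1.311] sd [0.49 0.66 0.56] T [-0.0135  0.021  -0.0155] w 17.66
along e -21.1 s 29.7
```

View pics/M5.png

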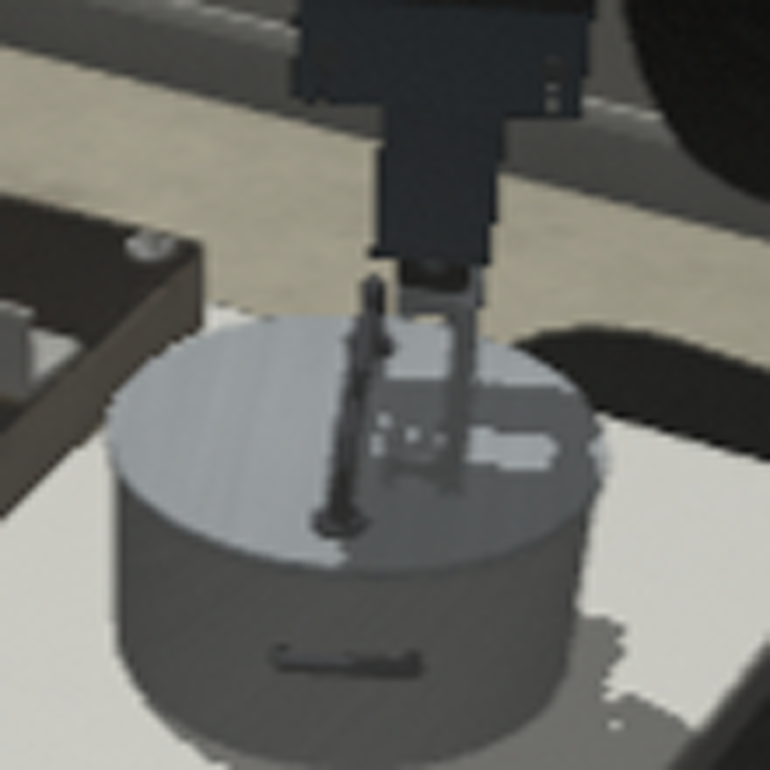

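```bash
python3 -m pendant '{"xyz":[[0,0,0.00125],[0.006,0,0],[0.008,0,0],[0.008,0,0],[0.0037,0,0],[0,0,0],[0,0,0]],"dr":[[0,0,0],[0,0,0],[0,0,0],[0,0,0],[0,0,0],[0,0,0],[0,0,0]],"fingers":[10,10,10,10,10,10,10]}'
python3 look.py 6 20
```

```text
t: 9.15
ee_pos: [0.4641, -0.2145, 0.1825]
tcp_rot: [0.982, 0.191, -0.0, 0.0]
force: [-0.1, -0.1, -1.4]
width: 0.195
t 10.15 [ 0.4642 -0.2145  0.1825] 22.03 F [ 0.077  0.022 -1.755] sd [0.42 0.41 0.66] T [-0.0058 -0.0113  0.0007] w 17.73
along e -0.6 s 29.9
```

View pics/M6.png

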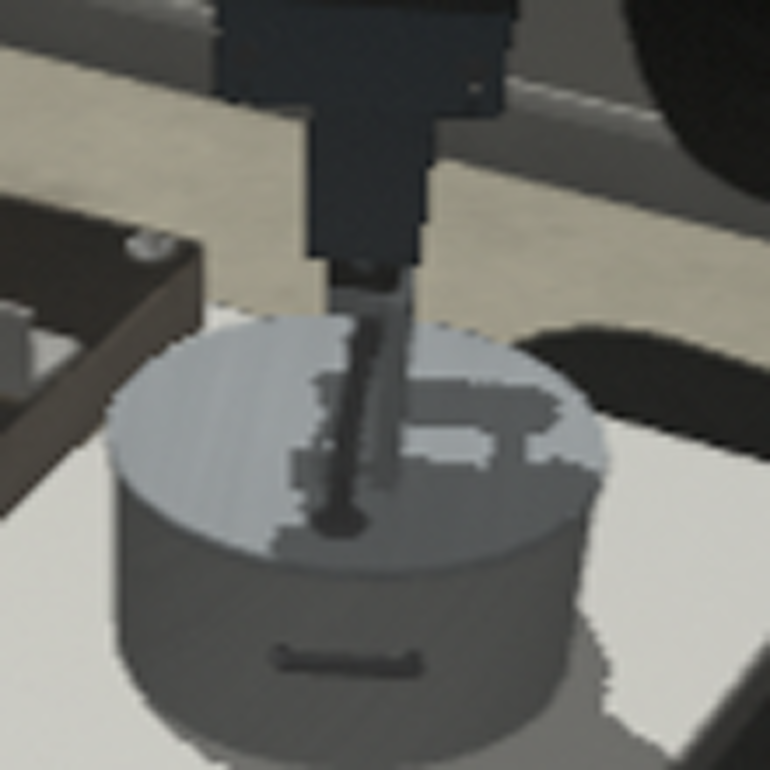

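```bash
python3 -m pendant '{"xyz":[[0,0,-0.005],[0,0,-0.005],[0,0,-0.0025],[0,0,-0.00125],[0,0,0]],"dr":[[0,0,0],[0,0,0],[0,0,0],[0,0,0],[0,0,0]],"fingers":[10,10,10,10,10]}'
python3 look.py 7 5
python3 -m pendant '{"xyz":[[0,0,-0.0015],[0,0,-0.001],[0,0,0],[0,0,0]],"dr":[[0,0,0],[0,0,0],[0,0,0],[0,0,0]],"fingers":[10,10,10,10]}'
python3 look.py 8 6
```

```text
t: 10.78
ee_pos: [0.4642, -0.2145, 0.1936]
tcp_rot: [0.982, 0.191, 0.0, 0.0]
force: [0.4, -0.0, -1.2]
width: 0.195
t 11.025 [ 0.4641 -0.2145  0.1934] 22.03 F [-0.055  0.179 -1.097] sd [0.62 0.52 1.02] T [0.0216 0.0045 0.0065] w 17.66
along e -0.7 s 29.9
t: 11.52
ee_pos: [0.464, -0.2144, 0.1952]
tcp_rot: [0.982, 0.191, -0.0, -0.0]
force: [0.3, 0.5, -5.4]
width: 0.199
t 11.825 [ 0.4641 -0.2144  0.1954] 22.03 F [-0.146 -0.41  -5.82 ] sd [0.55 0.4  0.29] T [0.0353 0.0308 0.0082] w 17.84
along e -0.7 s 30.0
```

View pics/M8.png

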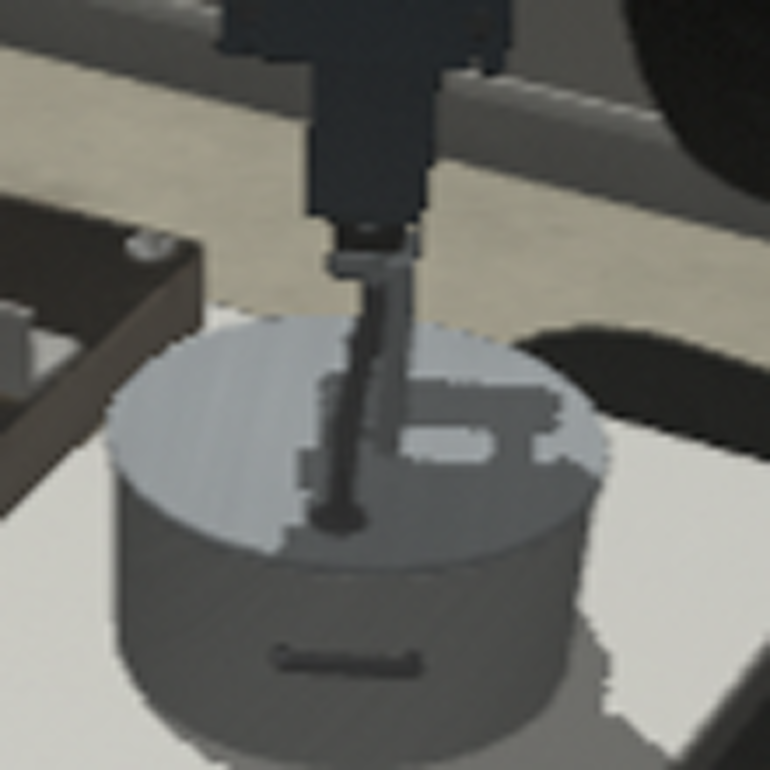

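```bash
python3 -m pendant '{"xyz":[[0,0,-0.001],[0,0,-0.0005],[0,0,0],[0,0,0]],"dr":[[0,0,0],[0,0,0],[0,0,0],[0,0,0]],"fingers":[10,10,10,10]}'
python3 look.py 9 20
```

```text
t: 12.32
ee_pos: [0.4643, -0.2146, 0.1967]
tcp_rot: [0.982, 0.191, 0.0, 0.0]
force: [-0.5, -0.1, -5.4]
width: 0.196
t 13.325 [ 0.4642 -0.2145  0.1967] 22.03 F [ 0.078 -0.457 -5.739] sd [0.55 0.29 0.58] T [-0.1045 -0.0544 -0.0103] w 17.81
along e -0.6 s 29.9
```

```bash
python3 - <<'E'
import cv2
a=cv2.imread('pics/side6.png').astype(int);b=cv2.imread('pics/side9.png').astype(int)
import numpy as np
d=np.abs(a-b).max(2)[150:260,340:450].clip(0,80)*3
cv2.imwrite('pics/d.png',np.hstack([cv2.resize(x.astype(np.uint8),None,fx=3.6,fy=3.6) for x in (d,b.mean(2)[150:260,340:450])]))
E
```

```text
(no output)
```

View pics/d.png

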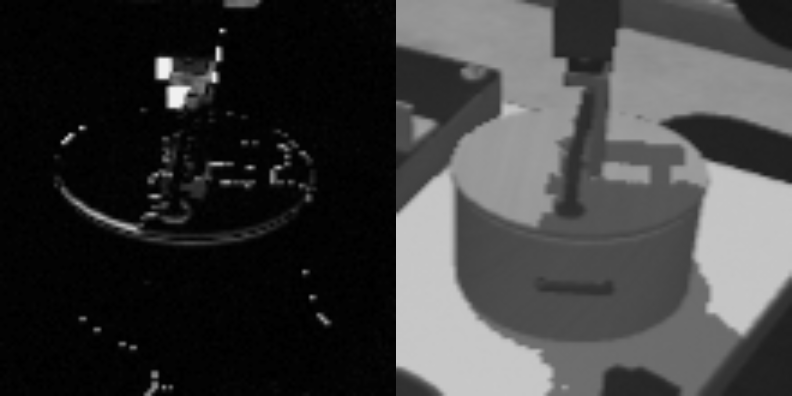

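```bash
python3 -m pendant '{"xyz":[[0,0,0.002],[0,0,0.003],[0,0,0.003],[0,0.01,0],[0,0.02,0],[0,0.014,0],[0,0.006,0],[0,0,-0.002],[0,0,-0.002],[0,0,-0.001],[0,0,0]],"dr":[[0,0,0],[0,0,0],[0,0,0],[0,0,0],[0,0,0],[0,0,0],[0,0,0],[0,0,0],[0,0,0],[0,0,0],[0,0,0]],"fingers":[10,10,10,10,10,10,10,10,10,10,10]}'
python3 look.py 10 5
python3 -m pendant '{"xyz":[[0,0,-0.0015],[0,0,-0.0015],[0,0,0],[0,0,0]],"dr":[[0,0,0],[0,0,0],[0,0,0],[0,0,0]],"fingers":[10,10,10,10]}'
python3 look.py 11 25
python3 - <<'E'
import cv2
a=cv2.imread('pics/side10.png').astype(int);b=cv2.imread('pics/side11.png').astype(int)
import numpy as np
d=np.abs(a-b).max(2)[150:260,340:450].clip(0,80)*3
cv2.imwrite('pics/d2.png',np.hstack([cv2.resize(x.astype(np.uint8),None,fx=3.6,fy=3.6) for x in (d,b.mean(2)[150:260,340:450])]))
E
```

```text
t: 14.7
ee_pos: [0.4791, -0.2514, 0.1942]
tcp_rot: [0.982, 0.191, -0.0, -0.0]
force: [-1.0, -0.3, -3.2]
width: 0.195
t 14.95 [ 0.4791 -0.2514  0.1942] 22.03 F [ 0.031 -0.018 -3.617] sd [0.23 0.52 0.42] T [ 0.0026 -0.0792 -0.0205] w 17.87
along e -0.7 s -9.9
t: 15.45
ee_pos: [0.479, -0.2515, 0.1966]
tcp_rot: [0.982, 0.191, -0.0, -0.0]
force: [-0.8, 1.4, -5.8]
width: 0.197
t 16.7 [ 0.4792 -0.2516  0.1967] 22.03 F [-0.38   0.585 -5.413] sd [0.52 0.43 0.5 ] T [0.1714 0.0661 0.0042] w 17.97
along e -0.6 s -10.1
```

View pics/d2.png

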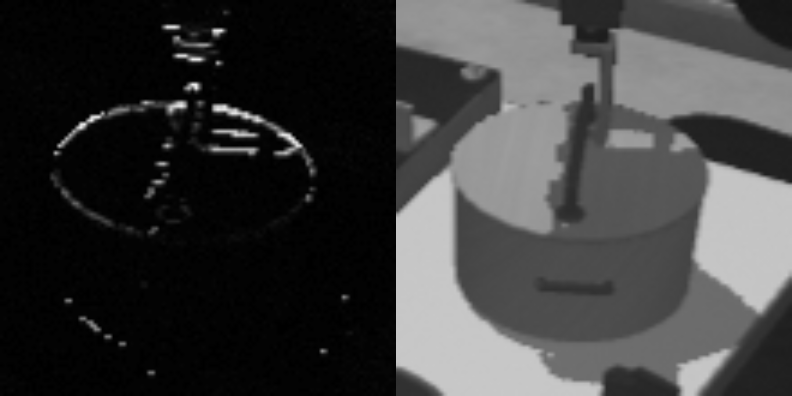

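```bash
python3 -m pendant '{"xyz":[[0,0,0.002],[0,0,0.003],[0,0,0.002],[0,-0.008,0],[0,-0.012,0],[0,-0.0066,0],[0,0,-0.002],[0,0,-0.002],[0,0,-0.0015],[0,0,0],[0,0,0]],"dr":[[0,0,0],[0,0,0],[0,0,0],[0,0,0],[0,0,0],[0,0,0],[0,0,0],[0,0,0],[0,0,0],[0,0,0],[0,0,0]],"fingers":[10,10,10,10,10,10,10,10,10,10,10]}'
python3 look.py 12 4
python3 -m pendant '{"xyz":[[0,0,-0.0015],[0,0,-0.0015],[0,0,0],[0,0,0]],"dr":[[0,0,0],[0,0,0],[0,0,0],[0,0,0]],"fingers":[10,10,10,10]}'
python3 look.py 13 15
python3 - <<'E'
import cv2
a=cv2.imread('pics/side12.png').astype(int);b=cv2.imread('pics/side13.png').astype(int)
import numpy as np
d=np.abs(a-b).max(2)[150:260,340:450].clip(0,80)*3
cv2.imwrite('pics/d3.png',np.hstack([cv2.resize(x.astype(np.uint8),None,fx=3.6,fy=3.6) for x in (d,b.mean(2)[150:260,340:450])]))
E
```

```text
t: 18.08
ee_pos: [0.471, -0.2319, 0.195]
tcp_rot: [0.982, 0.191, -0.0, -0.0]
force: [0.4, -0.4, -6.6]
width: 0.197
t 18.275 [ 0.4712 -0.2319  0.1954] 22.03 F [-0.11  -0.384 -6.015] sd [0.13 0.17 0.36] T [-0.0231 -0.0217  0.0256] w 17.74
along e -0.7 s 11.2
t: 18.77
ee_pos: [0.4712, -0.2319, 0.1979]
tcp_rot: [0.982, 0.191, 0.0, 0.0]
force: [-0.4, -0.1, -6.3]
width: 0.194
t 19.525 [ 0.4712 -0.2319  0.1979] 22.03 F [ 0.033  0.166 -6.55 ] sd [0.45 0.41 0.39] T [-0.0004  0.0036  0.0017] w 17.82
along e -0.6 s 11.2
```

View pics/d3.png

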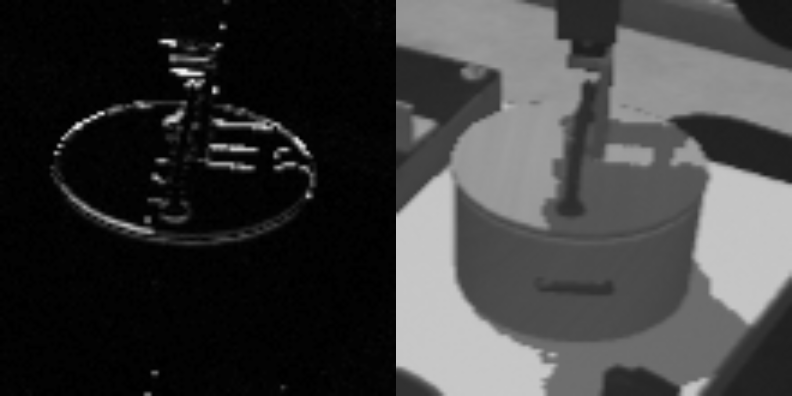

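```bash
python3 -m pendant '{"xyz":[[0,0,-0.002],[0,0,-0.003],[0,0,-0.004],[0,0,-0.003],[0,0,-0.002],[0,0,0],[0,0,0]],"dr":[[0,0,0],[0,0,0],[0,0,0],[0,0,0],[0,0,0],[0,0,0],[0,0,0]],"fingers":[10,10,10,10,10,10,10]}'
python3 look.py 14 2
```

```text
t: 20.4
ee_pos: [0.4712, -0.2319, 0.209]
tcp_rot: [0.982, 0.191, -0.0, -0.0]
force: [-0.0, 0.4, -6.6]
width: 0.193
t 20.5 [ 0.4712 -0.2318  0.209 ] 22.03 F [ 0.453 -0.566 -6.982] sd [0.02 0.13 0.13] T [-0.0096  0.0174  0.0081] w 17.7
along e -0.7 s 11.2
```

View pics/M14.png

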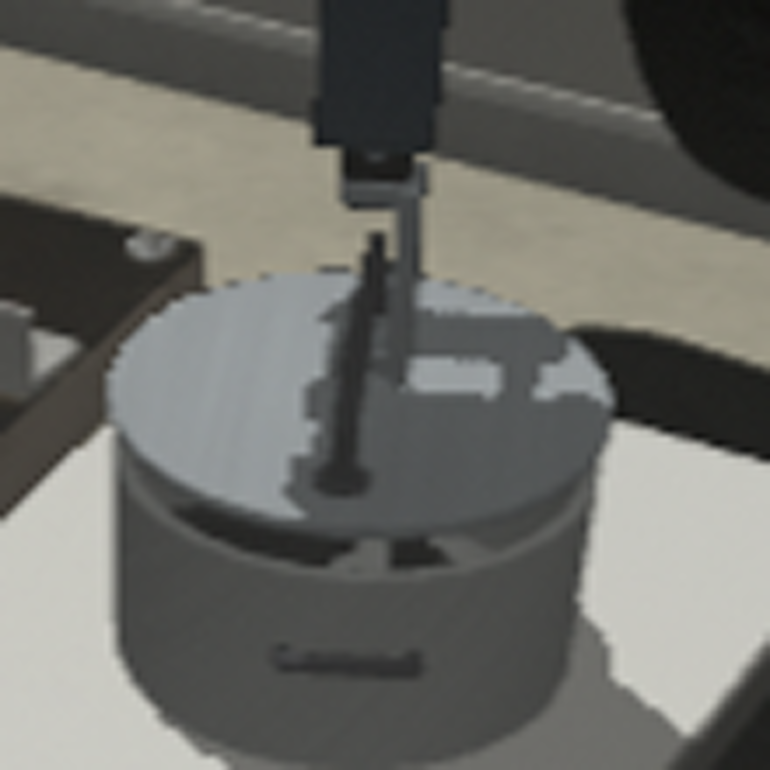

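```bash
python3 -m pendant '{"xyz":[[0,0,-0.003],[0,0,-0.005],[0,0,-0.007],[0,0,-0.007],[0,0,-0.005],[0,0,-0.003],[0,0,0],[0,0,0]],"dr":[[0,0,0],[0,0,0],[0,0,0],[0,0,0],[0,0,0],[0,0,0],[0,0,0],[0,0,0]],"fingers":[10,10,10,10,10,10,10,10]}'
python3 - <<'E'
from ov import *
C=[.4915,.0105]
for n,cr,o in (("side",(270,240,100,80),"a"),("top",(275,195,90,85),"b")):
    overlay(n,"pics/%s0.png"%n,cr,7.5,f"pics/r{o}.png",circ((*C,.03),.078,(0,0,255))+circ((*C,.03),.072,(0,255,0))+circ((*C,.0),.080,(255,0,0)))
E
```

```text
t: 21.5
ee_pos: [0.4711, -0.2318, 0.2329]
tcp_rot: [0.982, 0.191, -0.0, -0.0]
force: [-0.1, -0.9, -6.7]
width: 0.196
```

View pics/ra.png

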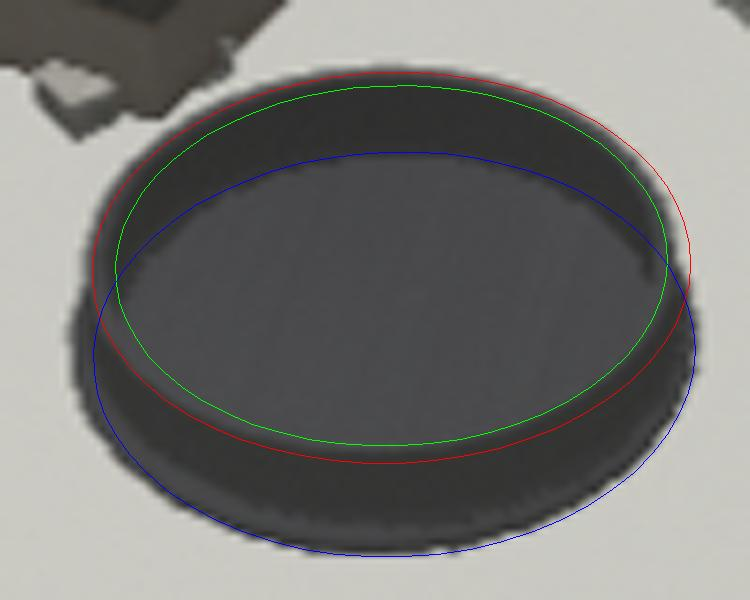

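View pics/rb.png

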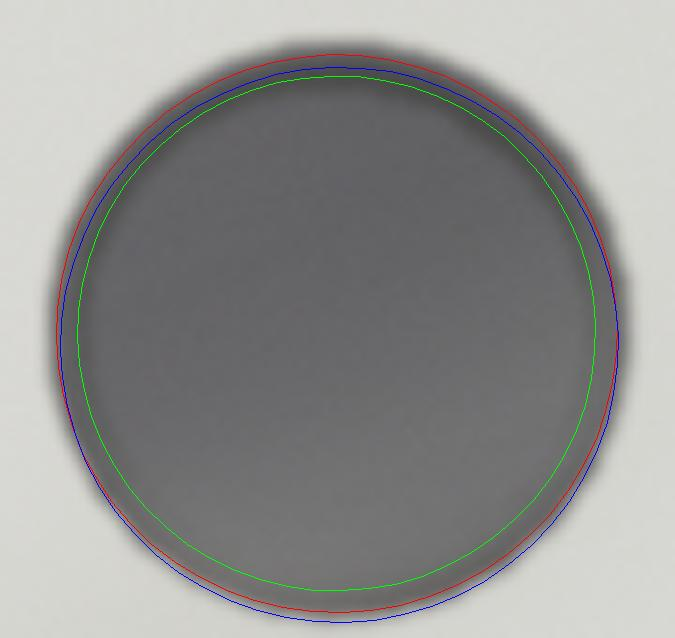

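```bash
python3 - <<'E'
from ov import *
C=[.494,.0105]
for n,cr,o in (("side",(270,240,100,80),"a"),("top",(275,195,90,85),"b")):
    overlay(n,"pics/%s0.png"%n,cr,5.3 if o=="a" else 5,f"pics/r{o}.png",circ((*C,.03),.078,(0,0,255))+circ((*C,.03),.072,(0,255,0))+circ((*C,.0),.083,(255,0,0)))
E
python3 look.py 15 1 300,110,160,130
python3 - <<'E'
import cv2,numpy as np
a=cv2.imread('pics/ra.png');b=cv2.imread('pics/rb.png');h=max(a.shape[0],b.shape[0])
p=lambda x:cv2.copyMakeBorder(x,0,h-x.shape[0],0,0,cv2.BORDER_CONSTANT)
g=np.hstack([p(a),p(b)]);cv2.imwrite('pics/rab.png',cv2.resize(g,(800,int(h*800/g.shape[1]))))
E
```

```text
t 21.55 [ 0.4711 -0.2318  0.2329] 22.03 F [ 0.75  -0.687 -5.386] sd [0. 0. 0.] T [ 0.0302  0.0388 -0.0441] w 17.9
along e -0.7 s 11.3
```

View pics/rab.png

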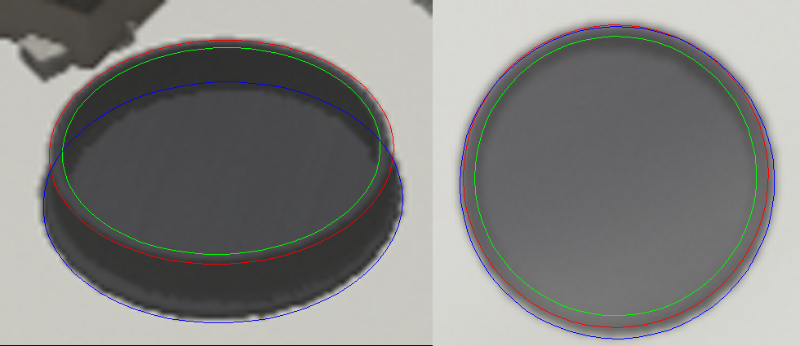

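View pics/M15.png

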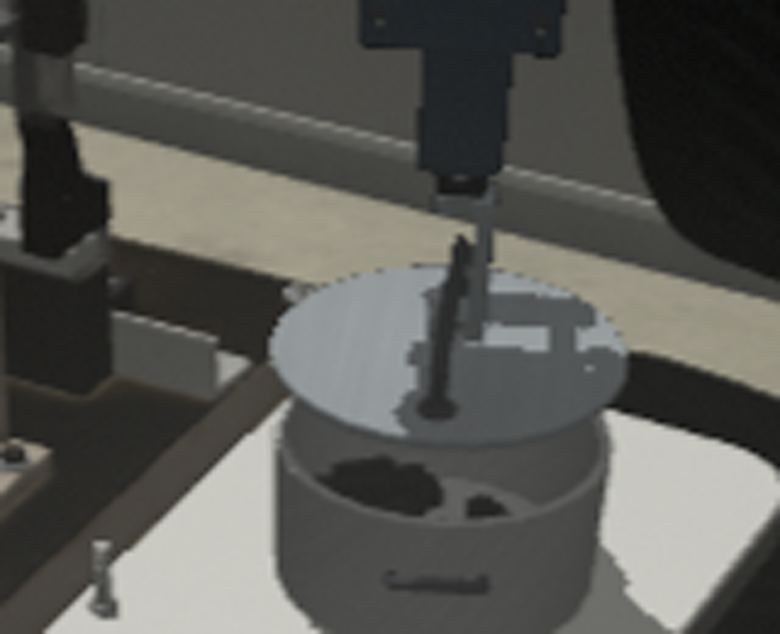

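```bash
python3 -m pendant '{"xyz":[[0.0011,-0.0022,0],[0.0027,-0.0056,0],[0.0044,-0.009,0],[0.006,-0.0123,0],[0.0071,-0.0146,0],[0.0082,-0.0168,0],[0.0082,-0.0168,0],[0.0082,-0.0168,0],[0.0082,-0.0168,0],[0.0082,-0.0168,0],[0.0082,-0.0168,0],[0.0082,-0.0168,0]],"dr":[[0,0,0],[0,0,0],[0,0,0],[0,0,0],[0,0,0],[0,0,0],[0,0,0],[0,0,0],[0,0,0],[0,0,0],[0,0,0],[0,0,0]],"fingers":[10,10,10,10,10,10,10,10,10,10,10,10]}'
python3 -m pendant '{"xyz":[[0.0082,-0.0168,0],[0.0082,-0.0168,0],[0.0082,-0.0168,0],[0.0082,-0.0168,0],[0.0071,-0.0146,0],[0.0066,-0.0135,0],[0.0055,-0.0112,0],[0.0041,-0.0078,0],[0.003,-0.0056,0],[0.0017,-0.0034,0],[0,0,0],[0,0,0]],"dr":[[0,0,0],[0,0,0],[0,0,0],[0,0,0],[0,0,0],[0,0,0],[0,0,0],[0,0,0],[0,0,0],[0,0,0],[0,0,0],[0,0,0]],"fingers":[10,10,10,10,10,10,10,10,10,10,10,10]}'
python3 look.py 16 1 240,150,160,130
python3 - <<'E'
from ov import *
from fit import fit,gray
cv2.imwrite("pics/top16.png",grab_frame("top")[:,:,::-1])
p=get_obs()["ee_pos"];print(p)
z=p[2]-.1945+.081
print(fit("side",gray("pics/side16.png"),(.4935,.011),z,.08,-1),fit("side",gray("pics/side16.png"),(.4935,.011),z,.08,1))
print(fit("side",gray("pics/side15.png"),(.4755,-.242),z,.08,-1))
print(fit("top",gray("pics/top16.png"),(.4935,.011),z,.08,1),fit("top",gray("pics/top16.png"),(.4935,.011),z,.08,-1))
cc=circ((.4935,.011,z),.08,(0,0,255))+circ((.4935,.011,.03),.078,(0,255,0))
overlay("side","pics/side16.png",(240,150,160,160),4.8,"pics/s16.png",cc)
overlay("top","pics/top16.png",(240,150,180,160),4.3,"pics/t16.png",cc)
E
```

```text
t: 23.05
ee_pos: [0.4813, -0.0877, 0.2331]
tcp_rot: [0.982, 0.191, 0.0, 0.0]
force: [0.1, -0.7, -6.7]
width: 0.196
t: 24.55
ee_pos: [0.4893, 0.0208, 0.2331]
tcp_rot: [0.982, 0.191, -0.0, 0.0]
force: [0.2, -1.1, -6.5]
width: 0.197
t 24.6 [0.4892 0.0208 0.2331] 22.01 F [-0.944 -0.423 -6.805] sd [0. 0. 0.] T [ 0.0035 -0.0106  0.0643] w 17.73
along e 110.8 s 238.6
[0.48927585 0.02080355 0.23310212]
(array([0.4951, 0.0071, 0.0816]), 158) (array([0.4941, 0.0225, 0.0815]), 103)
(array([ 0.4772, -0.2439,  0.0797]), 150)
(array([0.4876, 0.0072, 0.0784]), 115) (array([0.4995, 0.0136, 0.0825]), 102)
```

View pics/s16.png

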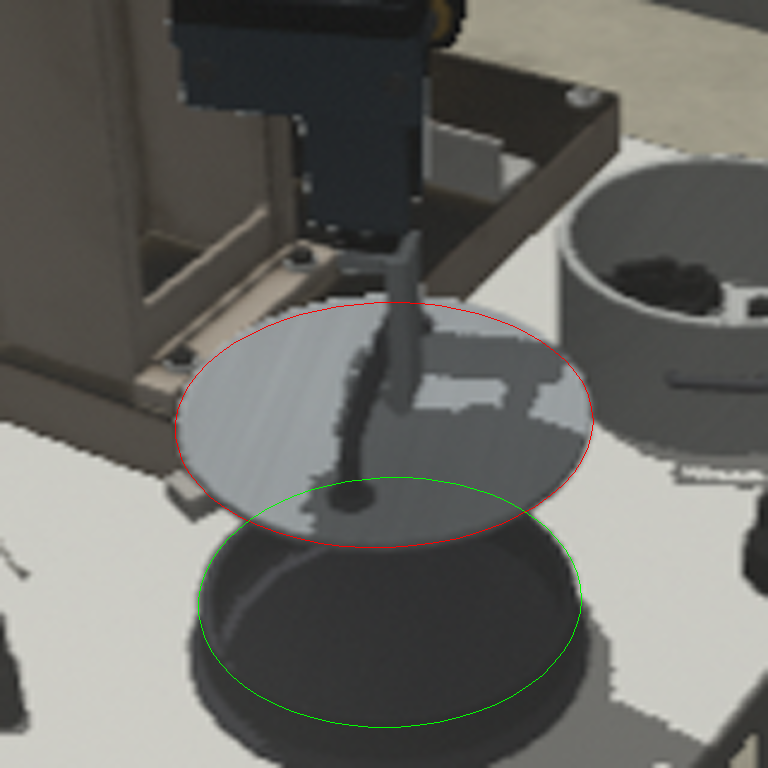

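View pics/t16.png

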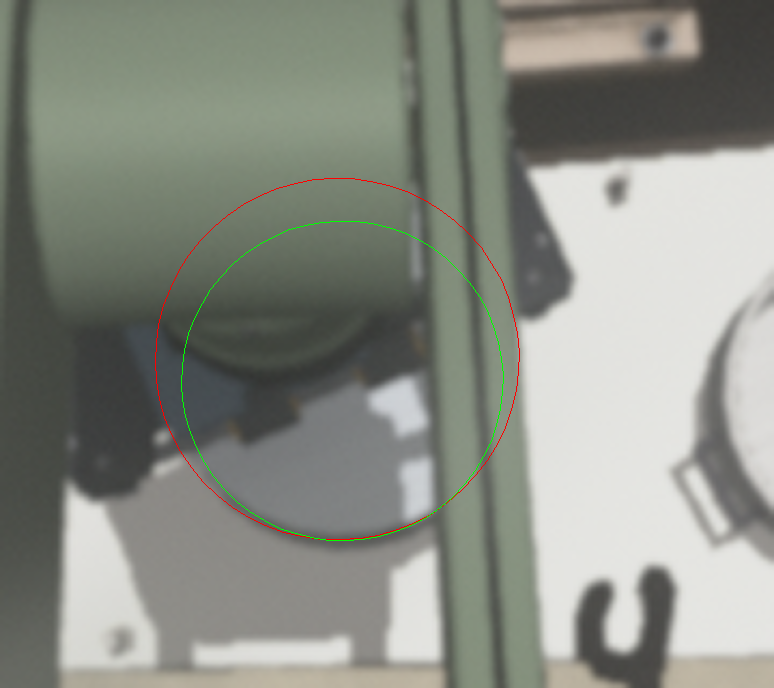

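```bash
python3 -m pendant '{"xyz":[[0,0,0.003],[0,0,0.007],[0,0,0.011],[0,0,0.014],[0,0,0.015],[0,0,0.014],[0,0,0.011],[0,0,0.008],[0,0,0.005],[0,0,0.0033],[0,0,0],[0,0,0]],"dr":[[0,0,0],[0,0,0],[0,0,0],[0,0,0],[0,0,0],[0,0,0],[0,0,0],[0,0,0],[0,0,0],[0,0,0],[0,0,0],[0,0,0]],"fingers":[10,10,10,10,10,10,10,10,10,10,10,10]}'
python3 look.py 17 1 260,200,130,110
```

```text
t: 26.15
ee_pos: [0.4895, 0.021, 0.1603]
tcp_rot: [0.982, 0.191, 0.0, 0.0]
force: [-0.0, 0.9, -7.0]
width: 0.201
t 26.2 [0.4895 0.021  0.1603] 22.03 F [ 0.033 -0.039 -6.599] sd [0. 0. 0.] T [-0.0013  0.044  -0.0175] w 17.69
along e 111.1 s 238.7
```

View pics/M17.png

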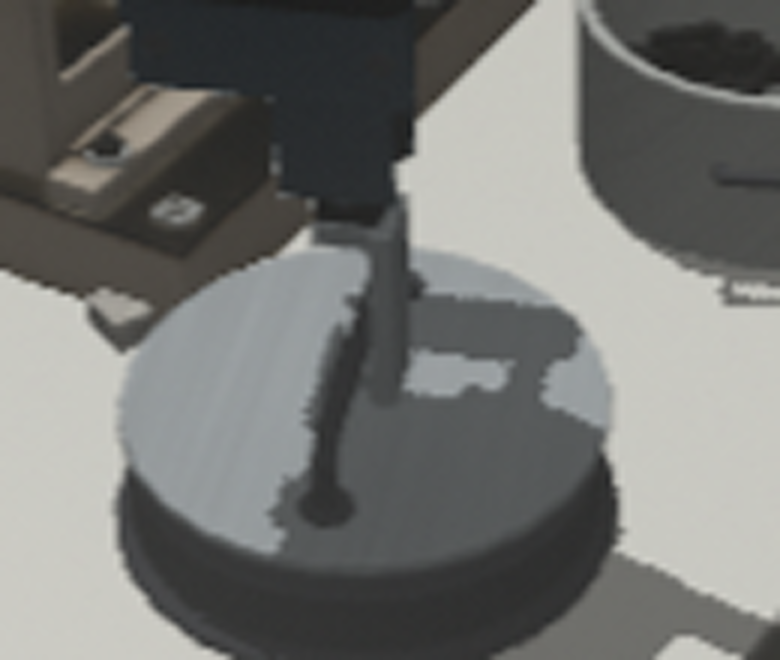

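```bash
python3 -m pendant '{"xyz":[[0,0,0.0025],[0,0,0.0025],[0,0,0.0025],[0,0,0.002],[0,0,0.0013],[0,0,0.0013],[0,0,0.0013],[0,0,0],[0,0,0]],"dr":[[0,0,0],[0,0,0],[0,0,0],[0,0,0],[0,0,0],[0,0,0],[0,0,0],[0,0,0],[0,0,0]],"fingers":[10,10,10,10,10,10,10,10,10]}'
python3 look.py 18 4 260,200,130,110
```

```text
t: 27.32
ee_pos: [0.4893, 0.021, 0.1494]
tcp_rot: [0.982, 0.191, 0.0, 0.0]
force: [-0.3, 0.7, -6.6]
width: 0.199
t 27.525 [0.4893 0.021  0.1494] 22.03 F [ 0.186 -0.203 -6.767] sd [0.59 0.2  0.17] T [-0.0056 -0.0064  0.0088] w 17.83
along e 111.0 s 238.8
```

View pics/M18.png

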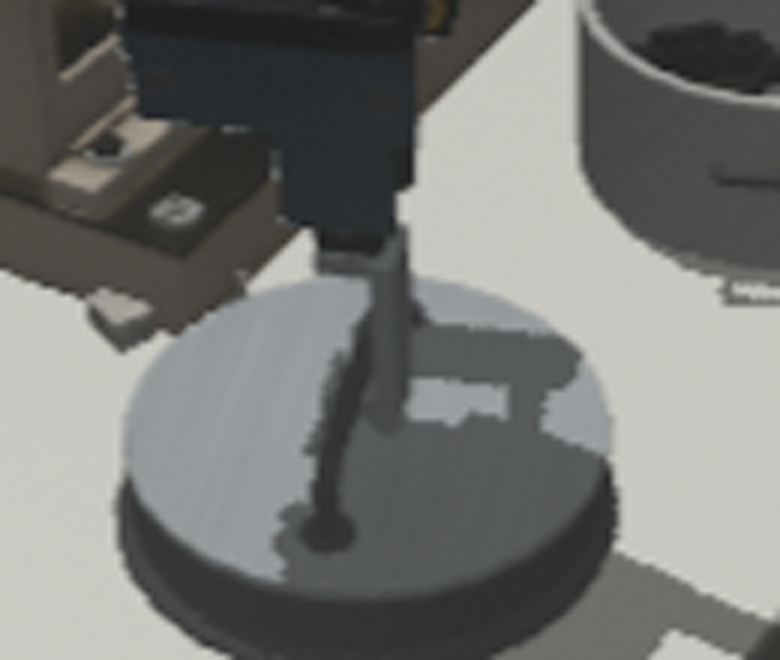

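Still hanging; lower 1 mm at a time.

```bash
python3 -m pendant '{"xyz":[[0,0,0.0013],[0,0,0],[0,0,0.0013],[0,0,0],[0,0,0]],"dr":[[0,0,0],[0,0,0],[0,0,0],[0,0,0],[0,0,0]],"fingers":[10,10,10,10,10]}'
python3 look.py 19 4 260,200,130,110
```

```text
t: 28.15
ee_pos: [0.4894, 0.021, 0.1474]
tcp_rot: [0.982, 0.191, 0.0, 0.0]
force: [-0.5, 0.6, -2.2]
width: 0.195
t 28.35 [0.4893 0.021  0.1473] 22.03 F [-0.329  0.222 -1.412] sd [0.26 0.48 0.28] T [-0.032   0.0169 -0.0133] w 17.75
along e 111.0 s 238.8
```

View pics/M19.png

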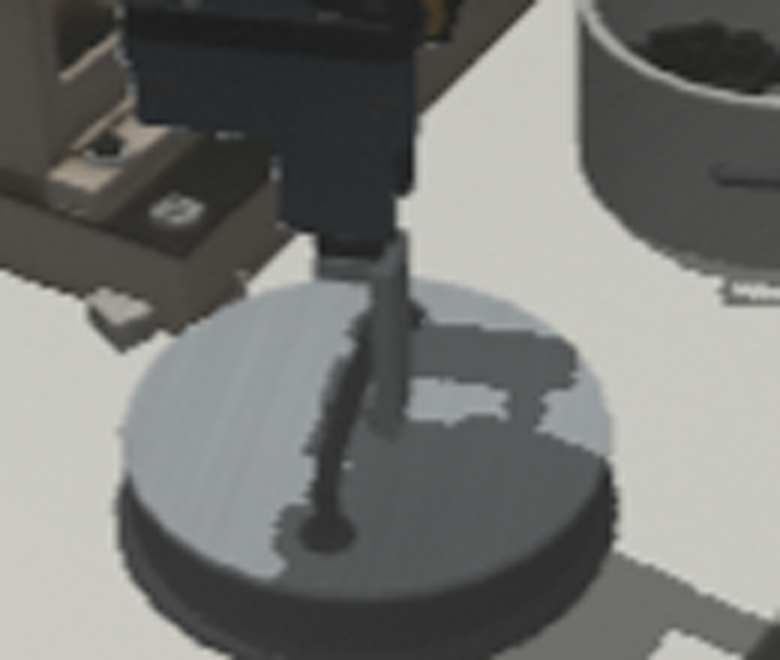

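```bash
python3 -m pendant '{"xyz":[[0,0,0.004],[0,0,0.004],[0,0,0.004],[0,0,0],[0,0,0]],"dr":[[0,0,0],[0,0,0],[0,0,0],[0,0,0],[0,0,0]],"fingers":[10,10,10,10,10]}'
python3 look.py 20 4 260,200,130,110
```

```text
t: 28.98
ee_pos: [0.4893, 0.021, 0.1377]
tcp_rot: [0.982, 0.191, 0.0, 0.0]
force: [-0.0, -0.2, -1.6]
width: 0.191
t 29.175 [0.4893 0.021  0.1378] 22.03 F [ 0.29   0.132 -1.486] sd [0.49 0.55 0.38] T [ 0.0193 -0.0147 -0.0201] w 17.97
along e 111.0 s 238.8
```

View pics/M20.png

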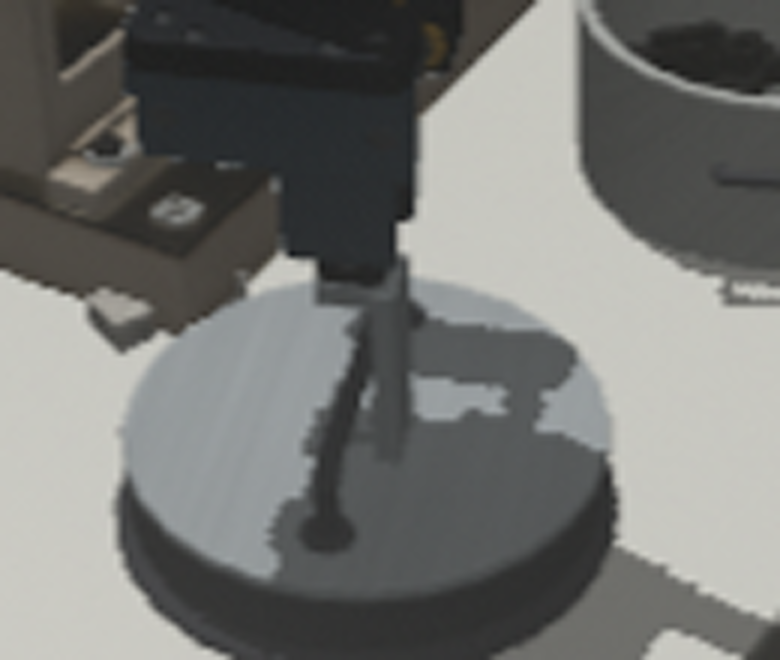

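```bash
python3 -m pendant '{"xyz":[[-0.003,0,0],[-0.005,0,0],[-0.005,0,0],[0,0,0]],"dr":[[0,0,0],[0,0,0],[0,0,0],[0,0,0]],"fingers":[10,10,10,10]}'
python3 -m pendant '{"xyz":[[-0.006,0,0],[-0.008,0,0],[-0.006,0,0],[0,0,0]],"dr":[[0,0,0],[0,0,0],[0,0,0],[0,0,0]],"fingers":[10,10,10,10]}'
python3 look.py 21 2 260,200,130,110
```

```text
t: 29.68
ee_pos: [0.4792, 0.017, 0.1377]
tcp_rot: [0.982, 0.191, -0.0, 0.0]
force: [-0.4, 0.1, -1.5]
width: 0.192
t: 30.18
ee_pos: [0.4644, 0.011, 0.1377]
tcp_rot: [0.982, 0.191, -0.0, 0.0]
force: [0.3, 0.4, -1.4]
width: 0.194
t 30.275 [0.465  0.0111 0.1378] 22.03 F [ 0.355  0.064 -1.223] sd [0.47 0.43 0.15] T [ 0.0117 -0.0438  0.0046] w 17.6
along e 84.7 s 238.8
```

View pics/M21.png

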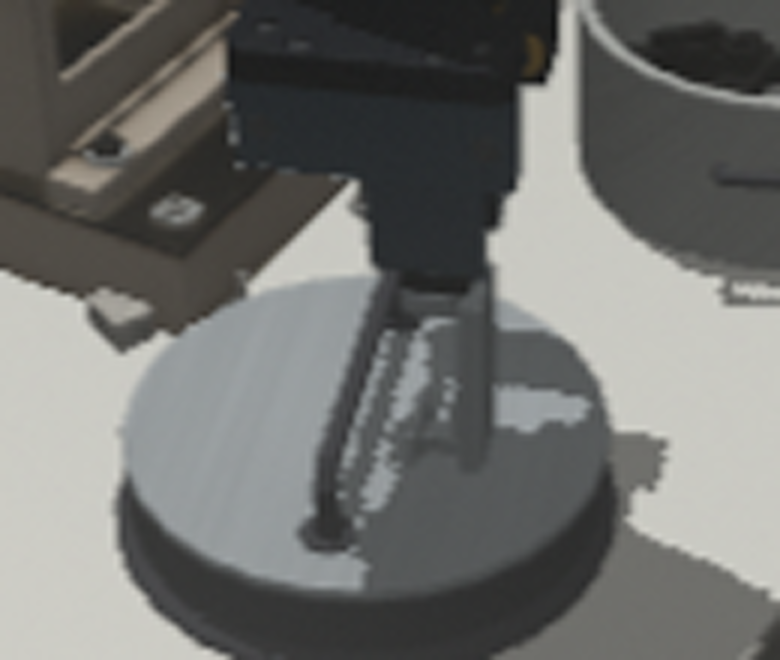

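```bash
python3 -m pendant '{"xyz":[[0,0,-0.02],[0,0,-0.04],[0,0,-0.04],[0,0,-0.0125],[0,0,0],[0,0,0],[0,0,0],[0,0,0]],"dr":[[0,0,0],[0,0,0],[0,0,0],[0,0,0],[0,0,0.232],[0,0,0.232],[0,0,0.232],[0,0,0]],"fingers":[10,10,10,10,10,10,10,10]}'
python3 -m pendant '{"xyz":[[0.0022,-0.03,0],[0.0036,-0.05,0],[0.0043,-0.06,0],[0.0043,-0.06,0],[0.0036,-0.05,0],[0.0023,-0.0333,0],[0,0,0],[0,0,0]],"dr":[[0,0,0],[0,0,0],[0,0,0],[0,0,0],[0,0,0],[0,0,0],[0,0,0],[0,0,0]],"fingers":[10,10,10,10,10,10,10,10]}'
python3 look.py 22 2 180,200,130,150
```

```text
t: 31.28
ee_pos: [0.4644, 0.0112, 0.2267]
tcp_rot: [1.0, 0.011, -0.001, 0.0]
force: [-0.1, 1.4, -1.1]
width: 0.197
t: 32.28
ee_pos: [0.4762, 0.2374, 0.2271]
tcp_rot: [1.0, 0.011, -0.001, 0.001]
force: [-0.6, -0.4, -1.8]
width: 0.197
t 32.375 [0.4763 0.237  0.2274] 1.13 F [ 0.354 -0.245 -1.027] sd [0.42 0.34 0.11] T [-0.0022  0.0047 -0.0125] w 17.92
along e 9.8 s 478.9
```

View pics/L22.png

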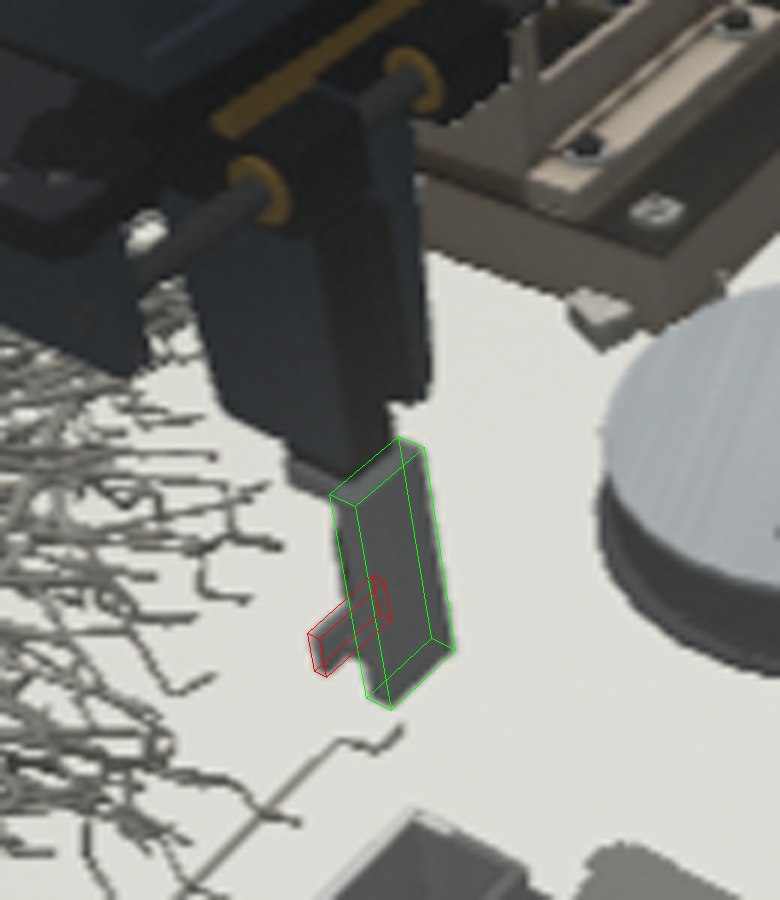

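View pics/side22.png

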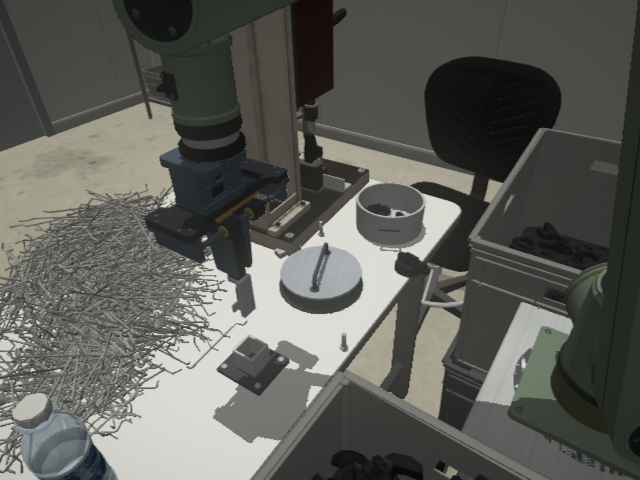

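```bash
python3 -m pendant '{"xyz":[[0.0005,-0.0008,0.02],[0,0,0.035],[0,0,0.03],[0,0,0.015],[0,0,0.008],[0,0,0]],"dr":[[0,0,0],[0,0,0],[0,0,0],[0,0,0],[0,0,0],[0,0,0]],"fingers":[10,10,10,10,10,10]}'
python3 look.py 23 2 180,220,130,150
```

```text
t: 33.12
ee_pos: [0.477, 0.2386, 0.1412]
tcp_rot: [1.0, 0.01, 0.0, 0.0]
force: [-0.4, -0.4, -1.4]
width: 0.194
t 33.225 [0.4774 0.2389 0.142 ] 1.15 F [ 0.485 -0.019 -1.977] sd [0.2  0.26 0.13] T [ 0.0403 -0.0193  0.0042] w 17.82
along e 11.1 s 480.8
```

View pics/M23.png

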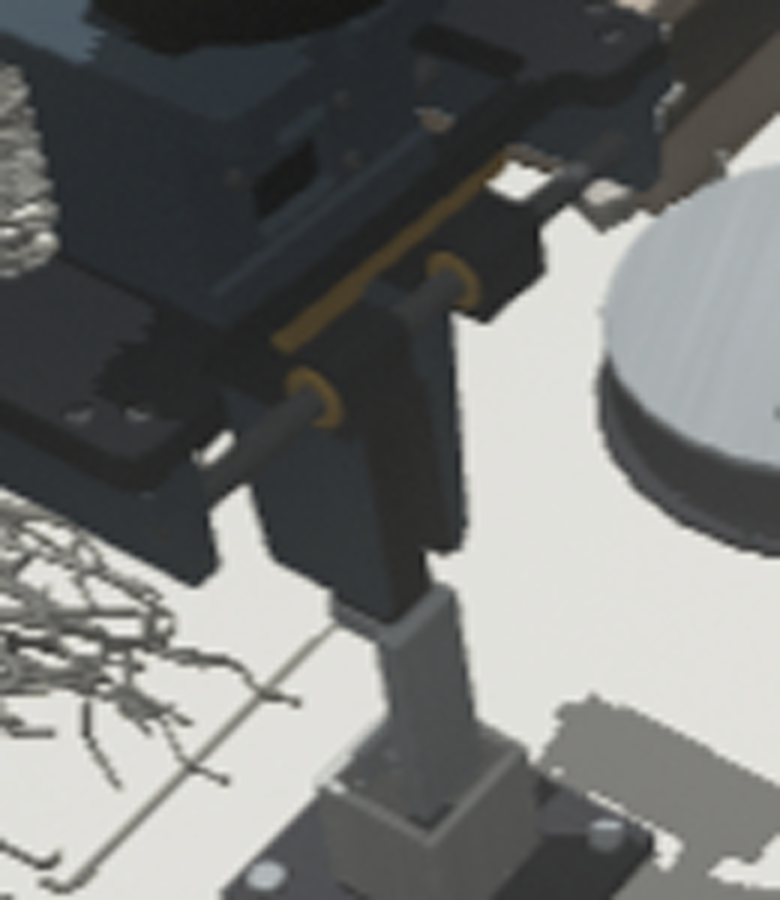

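```bash
python3 -m pendant '{"xyz":[[-0.0006,0.0004,0.012],[0,0,0.014],[0,0,0.01],[0,0,0.006],[0,0,0.001],[0,0,0],[0,0,0]],"dr":[[0,0,0],[0,0,0],[0,0,0],[0,0,0],[0,0,0],[0,0,0],[0,0,0]],"fingers":[10,10,10,10,10,10,10]}'
python3 look.py 24 3 180,220,130,150
```

```text
t: 34.1
ee_pos: [0.4766, 0.2385, 0.1071]
tcp_rot: [1.0, 0.01, 0.0, -0.0]
force: [-0.8, -0.0, -2.1]
width: 0.193
t 34.25 [0.4765 0.2384 0.1071] 1.15 F [ 0.169 -0.187 -1.545] sd [0.75 0.26 0.5 ] T [0.0245 0.0367 0.0024] w 17.83
along e 10.1 s 480.3
```

```bash
python3 -m pendant '{"xyz":[[0,0,0.0013],[0,0,0],[0,0,0.0013],[0,0,0]],"dr":[[0,0,0],[0,0,0],[0,0,0],[0,0,0]],"fingers":[10,10,10,10]}'
python3 look.py 25 3 180,220,130,150
```

```text
t: 34.75
ee_pos: [0.4765, 0.2384, 0.1049]
tcp_rot: [1.0, 0.01, 0.0, -0.0]
force: [0.3, -0.9, 0.9]
width: 0.197
t 34.9 [0.4765 0.2384 0.1048] 1.15 F [-0.111 -0.694  0.041] sd [0.17 0.35 0.48] T [ 0.0163  0.0706 -0.0034] w 17.57
along e 10.1 s 480.3
```

```bash
python3 -m pendant '{"xyz":[[0,0,0],[0,0,0],[0,0,0],[0,0,0],[0,0,0],[0,0,0]],"dr":[[0,0,0],[0,0,0],[0,0,0],[0,0,0],[0,0,0],[0,0,0]],"fingers":[20,25,35,50,50,50]}'
python3 look.py 26 2 180,220,130,150
```

```text
t: 35.65
ee_pos: [0.4764, 0.2383, 0.1048]
tcp_rot: [1.0, 0.01, 0.0, 0.0]
force: [0.2, 0.2, 0.7]
width: 0.546
t 35.75 [0.4764 0.2384 0.1048] 1.15 F [ 0.372 -0.307  0.184] sd [0.64 0.73 0.04] T [0.0061 0.0304 0.0132] w 49.61
along e 10.1 s 480.3
```

View pics/M26.png

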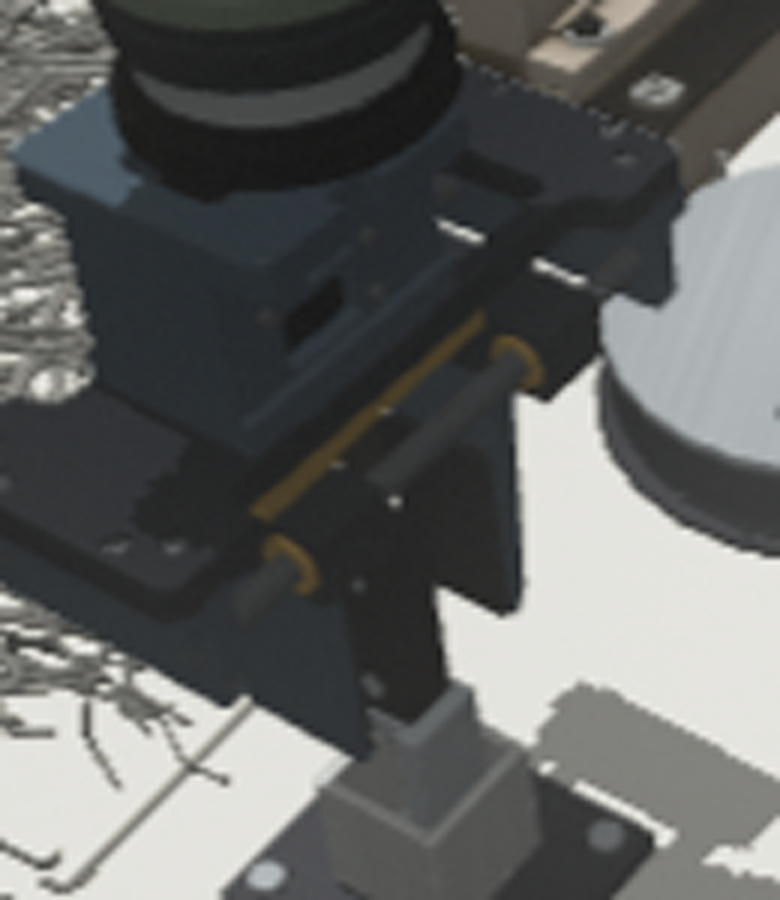

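Lifter stands in the pocket. Retract upward and check.

```bash
python3 -m pendant '{"xyz":[[0,0,-0.01],[0,0,-0.02],[0,0,-0.04],[0,0,-0.05],[0,0,-0.05],[0,0,-0.02],[0,0,0],[0,0,0]],"dr":[[0,0,0],[0,0,0],[0,0,0],[0,0,0],[0,0,0],[0,0,0],[0,0,0],[0,0,0]],"fingers":[50,50,50,50,50,50,50,50]}'
python3 look.py 27 2 200,230,180,150
python3 - <<'E'
from ov import *
cv2.imwrite("pics/top27.png",grab_frame("top")[:,:,::-1])
C=(.494,.0105)
overlay("side","pics/side27.png",(265,235,110,85),7,"pics/s27.png",circ((*C,.036),.080,(0,0,255))+circ((*C,.030),.080,(0,255,0))+circ((*C,.030),.078,(255,0,0)))
from fit import fit,gray
print(fit("side",gray("pics/side27.png"),C,.036,.08,-1),fit("top",gray("pics/top27.png"),C,.036,.08,1))
E
```

```text
t: 36.75
ee_pos: [0.4756, 0.238, 0.255]
tcp_rot: [1.0, 0.01, -0.002, 0.001]
force: [-0.3, 0.2, -0.7]
width: 0.553
t 36.85 [0.4757 0.238  0.255 ] 1.15 F [-0.067 -0.203  0.425] sd [0.58 0.11 0.23] T [-0.0052  0.0265  0.0081] w 50.26
along e 9.3 s 479.9
(array([0.4962, 0.008 , 0.0799]), 99) (array([0.4923, 0.0097, 0.0813]), 180)
```

View pics/M27.png

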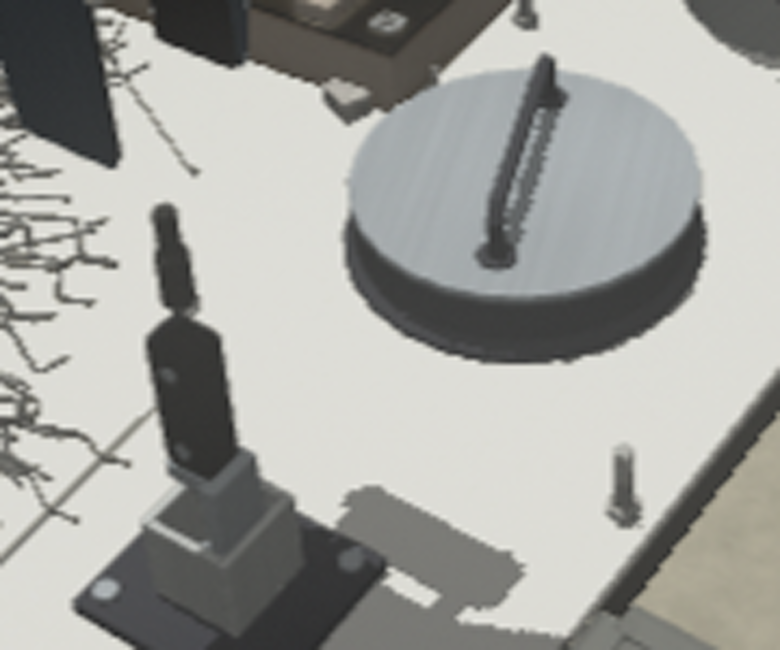

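View pics/s27.png

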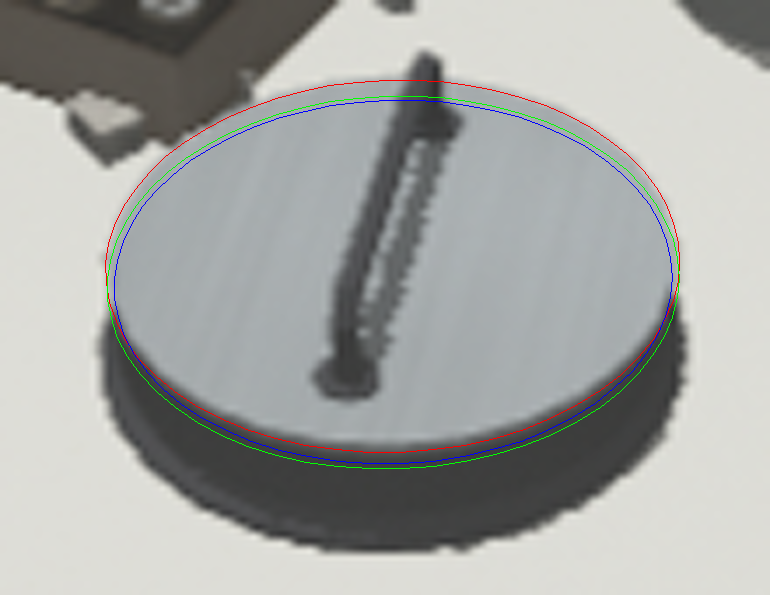

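View pics/top27.png

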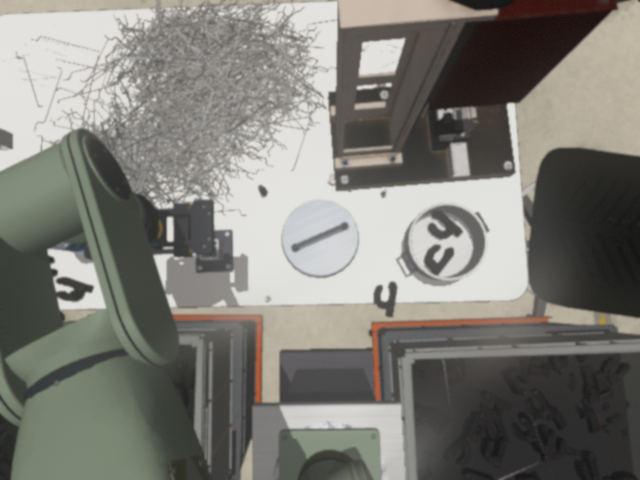

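```bash
python3 - <<'E'
from rig import *
import cv2,numpy as np
a=cv2.imread('pics/top0.png').astype(int);b=cv2.imread('pics/top27.png').astype(int)
for n,(u,v) in dict(punch=(263,190),bolt=(268,299),gauge=(383,193),clip=(385,298)).items():
    print(n,np.abs(a-b).max(2)[v-12:v+13,u-9:u+10].max())
print(job_done())
E
```

```text
punch 17
bolt 17
gauge 18
clip 18
the job is handed in; nothing more can be done
None
```

The lid is on the rest, the lifter is back in its stand, and the job was handed in at about 37 s of the 72 s allowed.

- **Balance point:** Trial lifts at +30 mm and −10 mm along the bar put it about 11 mm from the middle, towards the +y end. They gave a lid mass of about 0.52 kg. Hooked there, the lid came up level in the pictures, with the wrist carrying its full weight and almost no moment.
- **Lid on the rest:** I carried it over slowly and lowered it until the wrist no longer carried its weight. I then unhooked without measurable side force. In the last side picture the lid's top outline matches 36 mm above the table, within about a pixel, and it looks level. That is the height for the flange lying on the rim.
- **Lifter:** It stands upright in its pocket, in the same pose as at the start. The gripper is open and clear above it.
- **Other objects:** All four patches where I took the bystanders to be look unchanged against the first top picture. I labelled those objects by position and did not confirm which was the bolt and which the gauge block.

**Checks that disagreed slightly:**
- The lid came off the hook at a height about 1 mm lower than the pot contact predicted.
- My first estimate of the rest's centre was about 2.5 mm off in x. I corrected it before setting the lid down.
- In the last pictures, the fits of the lid's centre differ by up to 4 mm between the two cameras.

No check failed outright.

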